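Restock the louvred rail from the parts carousel

TASK

Restock the two parts bins from the carousel: turn it by its black knob until the red tray stands squarely in the front opening of the clear cover, and put every red connector from it into the red bin standing on the bench; then bring the yellow tray round and do the same with the yellow connectors and the yellow bin. Hang each loaded bin by its lip on the louvred rail, in front of the tag of its own colour, seated down on the rail, upright and let go. Leave the blue and white connectors in their trays and do not disturb the other things on the bench.

Things in the scene. Friction and masses are not known exactly. Their poses are not given: they have to be found in the camera images.
- opening (a point): Point 98 mm in front (-x) of the rotor axis, 18 mm up: where a tray's centre belongs when brought forward. Axes: the fixed stand's, a 300 mm square grey base, 10 mm high, centred on the rotor axis. A clear cover at 78 to 82 mm height on thin side posts overhangs the other trays; measured from the rotor axis it leaves open |y| < 77 mm for x < 36 mm (knob, front tray).
- carousel: Rotor, 276 mm across, turns endlessly either way about the vertical with light friction (0.06 N m) and stays put. Origin on its axis, 10 mm above the bench; tray floors 17 mm above the bench. Black knob on the axis: a bar 50 mm long along the rotor's x, 14 mm thick, 92 to 134 mm above the bench. From above, anticlockwise: blue, red, yellow, white trays at quarter turns.
- tray_red (a point): Centre of the floor of the red tray of the carousel, 98 mm from the axis. Every tray is 34 mm radially by 72 mm tangentially inside with a low rim 25 mm above the bench; three stub posts (12 mm long radially, at its two ends and, 9 mm thick, in its middle) rise to 39 mm between the two places for connectors. Turned briskly, the connectors may lean over.
- tray_yellow (a point): Centre of the floor of the yellow tray of the carousel, 98 mm from the axis. Every tray is 34 mm radially by 72 mm tangentially inside with a low rim 25 mm above the bench; three stub posts (12 mm long radially, at its two ends and, 9 mm thick, in its middle) rise to 39 mm between the two places for connectors. Turned briskly, the connectors may lean over.
- red1: Red square tube connector, 24 x 24 x 42 mm, 30 g, black band round its middle; origin at its centre, z along its length. Starts standing in the red tray, sides roughly square to the tray, one or two side by side 38 mm apart tangentially. May be absent (None).
- red2: Red square tube connector, 24 x 24 x 42 mm, 30 g, black band round its middle; origin at its centre, z along its length. Starts standing in the red tray, sides roughly square to the tray, one or two side by side 38 mm apart tangentially. May be absent (None).
- yellow1: Yellow square tube connector, 24 x 24 x 42 mm, 30 g, black band round its middle; origin at its centre, z along its length. Starts standing in the yellow tray, sides roughly square to the tray, one or two side by side 38 mm apart tangentially. May be absent (None).
- yellow2: Yellow square tube connector, 24 x 24 x 42 mm, 30 g, black band round its middle; origin at its centre, z along its length. Starts standing in the yellow tray, sides roughly square to the tray, one or two side by side 38 mm apart tangentially. May be absent (None).
- blue1: Blue connector of the same shape, standing in the tray of its colour (centred at (-98, 0) mm in the carousel's frame); to be left in it.
- white1: White connector of the same shape, standing in the tray of its colour (centred at (0, 98) mm in the carousel's frame); to be left in it.
- bin_red: Red open bin, about 250 g, 120 (x) x 90 (y) x 66 mm high, walls and floor 4 mm; origin at the centre of its underside, paper label at -x, lip at the back, +x. A black carrying bar 12 mm thick (x) runs along y over its middle, 70 to 88 mm above the underside, leaving a 50 x 82 mm opening before and behind it. The 80 mm wide lip runs out 17 mm at the rim and turns down 14 mm.
- lip_red (a point): Point in the downward channel of the red bin's lip: middle of its width and of its 13 mm gap (back wall to turned-down edge), on the lip's underside; at (66.5, 0, 62) mm in the bin's frame. The turned-down edge ends 14 mm below it.
- bay_red (a point): Point on the top edge of the rail strip, 130 mm above the bench, in front of the red tag: where lip_red comes to rest. Axes as the panel's.
- bin_yellow: Yellow open bin, about 250 g, 120 (x) x 90 (y) x 66 mm high, walls and floor 4 mm; origin at the centre of its underside, paper label at -x, lip at the back, +x. A black carrying bar 12 mm thick (x) runs along y over its middle, 70 to 88 mm above the underside, leaving a 50 x 82 mm opening before and behind it. The 80 mm wide lip runs out 17 mm at the rim and turns down 14 mm.
- lip_yellow (a point): Point in the downward channel of the yellow bin's lip: middle of its width and of its 13 mm gap (back wall to turned-down edge), on the lip's underside; at (66.5, 0, 62) mm in the bin's frame. The turned-down edge ends 14 mm below it.
- bay_yellow (a point): Point on the top edge of the rail strip, 130 mm above the bench, in front of the yellow tag: where lip_yellow comes to rest. Axes as the panel's.
- panel: Fixed green panel, 314 mm wide (y); its rail is an aluminium strip 5 mm thick, 300 mm long, 60 to 130 mm above the bench. Back plate 28 mm behind it. Origin on the bench under the strip's middle; -x faces the robot; bins hang with x and y along the panel's, underside about 68 mm up, leaning up to 7 degrees. Tags on the back plate rise to 152 mm: red at y = +68, yellow at y = -68 mm.
- paint_pot: Small white-lidded paint jar, 48 mm diameter, 55 mm high, standing between carousel and rail; a bystander, to be left alone. Origin at its underside.
- tape_roll: Roll of tape lying flat, 84 mm diameter, 22 mm high; a bystander, to be left alone. Origin at its underside.
- brush1: Paint brush lying on the bench; a bystander, to be left alone.
- driver1: Screwdriver lying on the bench; a bystander, to be left alone.
- pen_cup: White ceramic cup, 95 mm high; a bystander, to be left alone. Origin at its underside.
- glue: White glue bottle, 140 mm high; a bystander, to be left alone. Origin at its underside.
- paper_tube: White paper-covered tube standing upright, 44 mm diameter, 110 mm high; a bystander, to be left alone. Origin at its underside.
There are look-alikes about, which are no part of the job. There is more than one size of the bin_yellow; the one meant has the size given above.

How it is judged (in metres and radians):
On the way, in this order (a step that is already met when the one before it is completed fails the run):
1. the red tray is brought to the front opening (horizontal distance between tray_red and opening below 0.022 m), for 0.2 s.
2. every red connector is in the red bin, released, the bin upright on the bench (x of red1 in the frame of bin_red between -0.057 and 0.057 m and y of red1 in the frame of bin_red between -0.043 and 0.043 m and z of red1 in the frame of bin_red between 0.004 and 0.062 m and x of red2 in the frame of bin_red between -0.057 and 0.057 m and y of red2 in the frame of bin_red between -0.043 and 0.043 m and z of red2 in the frame of bin_red between 0.004 and 0.062 m and distance between each of red1, red2 and the grasp point above 0.06 m and height (world z) of bin_red below 0.02 m and angle between bin_red's own z axis and vertical below 0.2 rad), for 0.2 s.
3. the yellow tray is brought to the front opening (horizontal distance between tray_yellow and opening below 0.022 m), for 0.2 s.
4. every yellow connector is in the yellow bin, released, the bin upright on the bench (x of yellow1 in the frame of bin_yellow between -0.057 and 0.057 m and y of yellow1 in the frame of bin_yellow between -0.043 and 0.043 m and z of yellow1 in the frame of bin_yellow between 0.004 and 0.062 m and x of yellow2 in the frame of bin_yellow between -0.057 and 0.057 m and y of yellow2 in the frame of bin_yellow between -0.043 and 0.043 m and z of yellow2 in the frame of bin_yellow between 0.004 and 0.062 m and distance between each of yellow1, yellow2 and the grasp point above 0.06 m and height (world z) of bin_yellow below 0.02 m and angle between bin_yellow's own z axis and vertical below 0.2 rad), for 0.2 s.
5. both bins hang on the rail in front of their tags (x of lip_red in the frame of bay_red between -0.01 and 0.01 m and y of lip_red in the frame of bay_red between -0.035 and 0.035 m and z of lip_red in the frame of bay_red between -0.008 and 0.007 m and angle between each of bin_red, bin_yellow's own z axis and vertical below 0.26 rad and angle between the y axis of each of bin_red, bin_yellow and the y axis of panel, either way round below 0.2 rad and height (world z) of each of bin_red, bin_yellow above 0.045 m and linear speed of each of bin_red, bin_yellow below 0.03 m/s and x of lip_yellow in the frame of bay_yellow between -0.01 and 0.01 m and y of lip_yellow in the frame of bay_yellow between -0.035 and 0.035 m and z of lip_yellow in the frame of bay_yellow between -0.008 and 0.007 m), for 0.2 s.
At the end, for the whole second after the job is handed in: Both bins hang at rest on the rail at their own tag: lip within 10 mm across, 35 mm along and 7 mm in height, tilt under 15 and yaw under 11 degrees; every red connector is in the red bin, every yellow one in the yellow bin; blue and white ones still in their trays (all of step 5 and x of red1 in the frame of bin_red between -0.057 and 0.057 m and y of red1 in the frame of bin_red between -0.043 and 0.043 m and z of red1 in the frame of bin_red between 0.004 and 0.062 m and x of red2 in the frame of bin_red between -0.057 and 0.057 m and y of red2 in the frame of bin_red between -0.043 and 0.043 m and z of red2 in the frame of bin_red between 0.004 and 0.062 m and x of yellow1 in the frame of bin_yellow between -0.057 and 0.057 m and y of yellow1 in the frame of bin_yellow between -0.043 and 0.043 m and z of yellow1 in the frame of bin_yellow between 0.004 and 0.062 m and x of yellow2 in the frame of bin_yellow between -0.057 and 0.057 m and y of yellow2 in the frame of bin_yellow between -0.043 and 0.043 m and z of yellow2 in the frame of bin_yellow between 0.004 and 0.062 m and x of blue1 in the frame of carousel between -0.143 and -0.053 m and y of blue1 in the frame of carousel between -0.045 and 0.045 m and z of blue1 in the frame of carousel between 0 and 0.06 m and x of white1 in the frame of carousel between -0.045 and 0.045 m and y of white1 in the frame of carousel between 0.053 and 0.143 m and z of white1 in the frame of carousel between 0 and 0.06 m); the robot touches nothing.
It fails at once if a bystander on the bench is shoved more than 40 mm or knocked over (distance of any of paint_pot, tape_roll, brush1, driver1, pen_cup, glue, paper_tube from where it was at the start of the episode above 0.04 m or angle between any of paint_pot, glue, pen_cup, paper_tube's own z axis and vertical above 0.6 rad).
It fails at once if the blue or white connector is taken out of its tray (not (x of blue1 in the frame of carousel between -0.143 and -0.053 m and y of blue1 in the frame of carousel between -0.045 and 0.045 m and z of blue1 in the frame of carousel between 0 and 0.06 m) or not (x of white1 in the frame of carousel between -0.045 and 0.045 m and y of white1 in the frame of carousel between 0.053 and 0.143 m and z of white1 in the frame of carousel between 0 and 0.06 m)).
Of red1, red2 only 1 to 2 are there at a start; the rules pass over those that are not, and their reading is None.
Of yellow1, yellow2 only 1 to 2 are there at a start; the rules pass over those that are not, and their reading is None.
At some moment in a run one of bin_red, bin_yellow may be knocked a few centimetres aside while the robot is not near it.
Once in a run the grip may slacken for a moment while it holds something.
It also fails if it takes over 210 s, if anything falls off the work surface, if the arm or the gripper's body presses on something with over 40 N, if the wrist force passes 120 N, or if a joint passes its speed limit or range.

ROBOT

A 6-joint arm with a two-finger parallel gripper is mounted at the origin on the work surface. World frame = base frame: x ahead of the robot, y to its left, z up, the work surface at z = 0. Lengths are in mm, angles in rad, forces in N, time in s.
With the tool pointing down it reaches from about 350 to 775 mm from the base axis. Payload 7.3 kg.
Tool frame: the origin (TCP) lies on the centre line of the jaws, within the pads' length; the fingertips stand 17 mm ahead of it and the grasp point (between the pads) lies 2 mm behind it; z points along the fingers, y is the line along which they close (so a half turn about z gives the same grasp; the last joint's range is limited). The gripper opens to 92 mm and grips with 3 to 60 N. Pads are 19 mm wide; open, the fingers measure 130 mm over their backs; the gripper's body (75 mm by 190 mm) begins 47 mm behind the grasp point.
Start: joints at [1.175, 0.342, 1.524, -0, 1.275, -0.146], TCP at [129.769, 508.727, 243.741] pointing down, gripper open.
Joint ranges: [-2.53, 2.53], [-0.77, 2.02], [0.04, 2.7], [-1, 4.14], [0.28, 2.66], [-3.11, 3.11]. Speed limits (rad/s): [2.57, 2.57, 3.14, 3.14, 3.14, 3.14].

INTERFACE

Orientations are given as [roll, pitch, yaw] about the fixed x, y, z axes, in that order (R = Rz(yaw) Ry(pitch) Rx(roll)).
In Python, from plant import bot gives the robot as it stands. The module is installed in compiled form; this text tells all that it offers.
- The arm moves only by the shell command python3 -m pendant 'ROWS'. ROWS is JSON, a list of rows, each a list of 3 entries, a list of its own where there are three numbers: the shift along the world's x, y, z as a fraction of full scale, then the turn, a rotation vector about the world's x, y, z as a fraction of full scale, then the opening, from -1 (shut) to 1 (fully open), so that 0 is half open. In form: [[[tx, ty, tz], [rx, ry, rz], claw], ...]. A call has exactly 10 rows; each row shifts and turns the commanded pose from where the row before left it; what a row does not reach is not made up. Full scale, the value 1, is 30 mm for a shift and 0.12 rad for a turn. A row lasts 1/12 s, in which the tool goes at most 41.7 mm and 7.16 degrees, less where a joint would pass 70% of its speed; a pose out of reach is approached as far as the arm can. A call with a number of a shift or a turn outside -1 to 1 is refused whole. A call with a gripper value outside its range is refused whole. The fingers move at their own pace and stop on an object; the grip force is fixed at half the most. Time passes only in rows, so rows that do not move let the fingers close, or fill a call up. It gives the time, the measured TCP pose, the force, the opening and the grip force at its end, in the units of the state.
- bot.get_obs(): the state, without advancing time (a new reading comes with each control period).
- bot.capture(name): name is "scene" or "top" or "wrist"; returns the picture (384x512x3 uint8, blue, green, red); there is no depth.
- bot.camera_params(name): a dict with "fovy" (degrees; the focal length in pixels is half the picture's height over the tangent of half this angle, whatever the lens; pixels are square), "cx", "cy" (the principal point, pixels), "distortion" ([k1, k2, p1, p2, k3] as OpenCV has them; the pictures are not rectified), "camera_from_world" (4x4, takes a point from world to camera coordinates). Camera axes: x right, y down, z forward; pixel columns grow to the right and rows downward; lengths in mm; the calibration is good to about 2 mm. A picture is of the moment at which its call begins: read the wrist's pose just before it. camera_params takes no time and is no camera call; for the wrist camera it gives the pose at the moment of the call.
- bot.close_job(): hands the job in; it is judged then, once.
The state is a dict: "time": time; "joint_positions": joint angles; "dq": joint speeds; "tau": joint torques, N m; "tool_pos": TCP position; "tcp_rot": TCP orientation; "contact_force": force on the tool from outside, world axes, zero at the start; "moment": the same for the moment, N m; "grip_width": finger opening in mm; "finger_force": force on a finger pad.
Only numpy, scipy, OpenCV 4.12 (cv2) and the standard library are available. Lean on these libraries where they do the work, as an engineer would, in place of code of your own. Each camera call takes 0.05 s, during which the arm holds its last target. There are 200 camera calls.

## Working session

There is one attempt and no reset: what is moved stays moved. The work goes in short steps, Python scripts to look and compute and a shell command to move; the robot and the scene stay as the last step left them, time stands still between calls to the robot, and variables do not carry over. Pictures are saved under pics/ and viewed, at most 14 in all, crops included, and the job is handed in when it is done.

```bash
mkdir -p pics; cat > h.py <<'E'
import numpy as np, cv2
from plant import bot
def cam(n):
    p=bot.camera_params(n); f=192/np.tan(np.radians(p["fovy"])/2)
    K=np.array([[f,0,p["cx"]],[0,f,p["cy"]],[0,0,1]]); return K,np.array(p["distortion"],float),np.array(p["camera_from_world"])
def ray(c,px):
    K,D,T=c; u=cv2.undistortPoints(np.array(px,float).reshape(-1,1,2),K,D).reshape(-1,2)
    d=np.c_[u,np.ones(len(u))]@T[:3,:3]; return -T[:3,:3].T@T[:3,3], d
def onz(c,px,z):
    o,d=ray(c,px); return o+d*((np.broadcast_to(z,len(d))-o[2])/d[:,2])[:,None]
def proj(c,P):
    K,D,T=c; return cv2.projectPoints(np.array(P,float).reshape(-1,3),cv2.Rodrigues(T[:3,:3])[0],T[:3,3],K,D)[0].reshape(-1,2)
def snap(n,f,box=None,k=1.5):
    c=cam(n); im=bot.capture(n); cv2.imwrite('pics/raw_%s.png'%f,im)
    if box: im=im[box[1]:box[3],box[0]:box[2]]
    cv2.imwrite('pics/%s.png'%f,cv2.resize(im,None,fx=k,fy=k,interpolation=cv2.INTER_CUBIC)); return c
E
python3 - <<'E'
from h import *
np.set_printoptions(precision=3,suppress=True)
for n in("scene","top"):
    c=snap(n,n+'0'); print(n,c[0][0,0],c[1],-c[2][:3,:3].T@c[2][:3,3]); 
o=bot.get_obs();print(o)
E
```

```text
scene 471.52811715924776 [-0.16  0.    0.    0.    0.  ] [1799.906 -451.387  928.176]
top 351.39192404548123 [0.032 0.    0.    0.    0.   ] [ 240.365   34.037 1448.662]
{'time': 0.1, 'joint_positions': array([ 1.175,  0.343,  1.525,  0.   ,  1.275, -0.146]), 'dq': array([ 0.001, -0.   , -0.002,  0.001, -0.   , -0.001]), 'tau': array([  0.002, -43.2  , -24.47 ,   0.072,   0.052,  -0.   ]), 'tool_pos': array([129.622, 508.414, 243.127]), 'tcp_rot': array([-3.14 , -0.   ,  2.892]), 'contact_force': array([-0.56 , -0.55 ,  0.288]), 'moment': array([-0.003, -0.005,  0.051]), 'finger_force': 0.0, 'grip_width': 91.32914449402733}
```

View pics/top0.png

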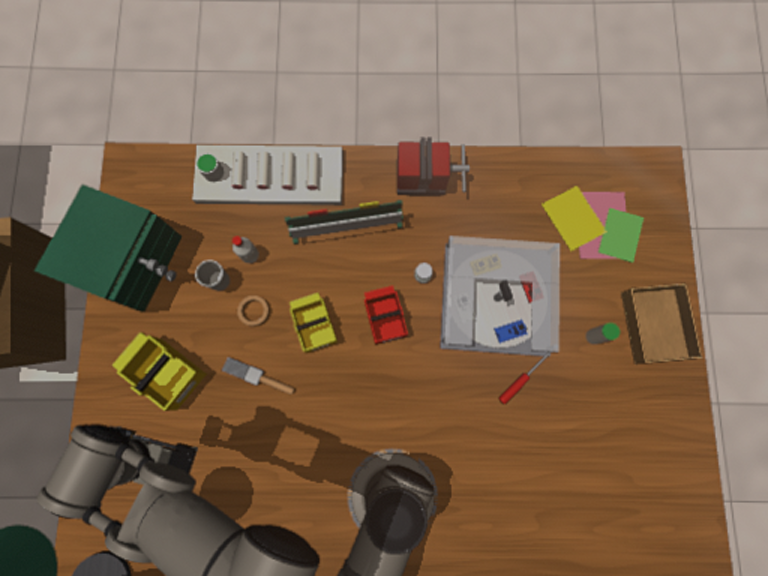

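View pics/scene0.png

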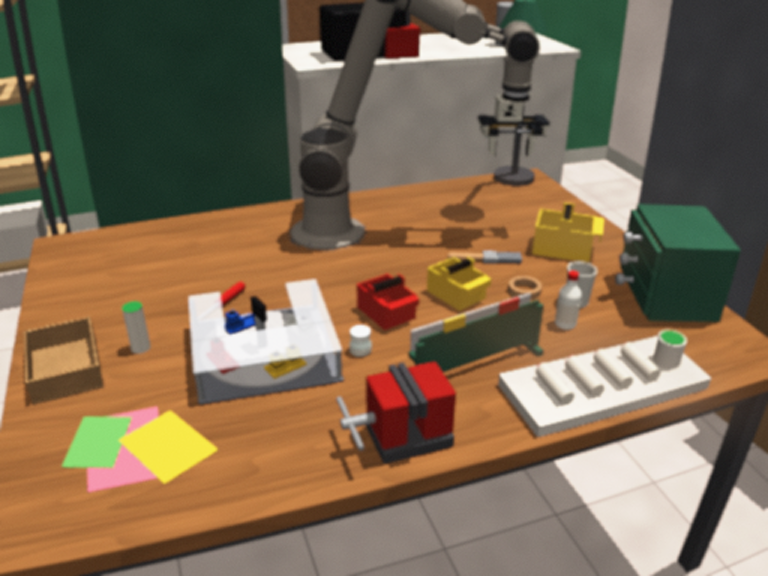

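The top view shows the carousel at about (500,296), knob (503,292), blue tray near the front (510,330). The red bin is at (385,315), a yellow bin of the same size at (312,322), a larger yellow look-alike at (155,370) and the rail at (345,220). I'll enlarge the middle.

```bash
python3 - <<'E'
from h import *
im=cv2.imread('pics/raw_top0.png')[125:250,185:380]
cv2.imwrite('pics/c1.png',cv2.resize(im,None,fx=4,fy=4,interpolation=cv2.INTER_CUBIC))
E
```

```text
(no output)
```

View pics/c1.png

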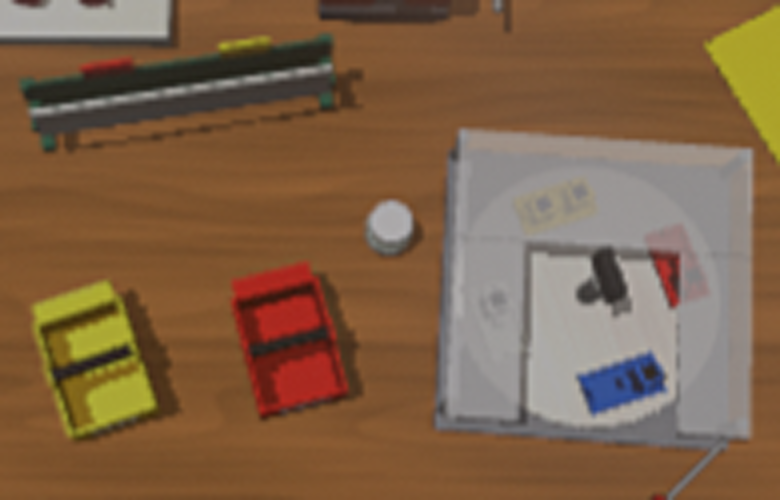

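```bash
python3 - <<'E'
from h import *
np.set_printoptions(precision=1,suppress=True)
c=cam("top")
P={'covcorn':([(460,130),(750,150),(750,437),(440,425)],82),'openedge':([(528,243),(522,422),(680,252),(680,437)],82),
'knob':([(600,254),(614,300)],134),'blue':([(623,383)],25),'redt':([(677,262)],25),'yel':([(554,205)],25),
'whitet':([(496,303)],55),
'rbar':([(252,352),(327,333)],88),'ybar':([(55,374),(130,352)],88),'rail':([(32,112),(332,72)],130),'pot':([(390,222)],55),
'rrim_front':([(262,417),(347,393)],66),'yrim_front':([(74,437),(159,410)],66),'rback':([(235,287),(310,264)],66),'yback':([(35,307),(110,281)],66)}
for k,(p,z) in P.items():
    q=[(185+u/4-.375,125+v/4-.375) for u,v in p]
    w=onz(c,q,z); print(k,w[:,:2].tolist(), w.mean(0)[:2], np.degrees(np.arctan2(*(w[-1]-w[0])[1::-1])) if len(p)==2 else '')
E
```

```text
covcorn [[677.1243681234135, -154.07942708335975], [657.7504036531235, -445.95083529963836], [368.48775932540127, -428.5098452560642], [377.7757712627995, -128.78680147453747]] [ 520.3 -289.3] 
openedge [[559.9796008877539, -219.63642786250568], [381.26995283147266, -208.53237509575706], [551.7719100019145, -370.39824140441743], [367.9193829455964, -360.99024871896444]] [ 465.2 -289.9] 
knob [[537.4581385405787, -278.5362518613477], [492.68978438666187, -290.0692327199937]] [ 515.1 -284.3] -165.55387820084582
blue [[427.64155885039975, -322.48454204715375]] [ 427.6 -322.5] 
redt [[554.1242335600057, -383.64001456909415]] [ 554.1 -383.6] 
yel [[614.2390471987792, -258.5161454841858]] [ 614.2 -258.5] 
whitet [[503.94889208412104, -190.59265112933866]] [ 503.9 -190.6] 
rbar [[447.31591048366874, 54.57669336118755], [466.6290210986138, -18.79783255562468]] [457.   17.9] -75.25349788479204
ybar [[424.4703528352638, 246.09110728210396], [446.5520644644363, 173.7725616700679]] [435.5 209.9] -73.02049716762426
rail [[676.9831325689167, 271.5395305680615], [720.5726703570139, -22.314786030069946]] [698.8 124.6] -81.56242987928263
pot [[587.3477228062233, -84.49778648371333]] [587.3 -84.5] 
rrim_front [[386.08709251416303, 44.44024942958211], [410.36136607761495, -39.351888297927985]] [398.2   2.5] -73.84389232275012
yrim_front [[365.3811905138023, 228.56889514243755], [392.3681821807362, 145.93529271342652]] [378.9 187.3] -71.91367818048963
rback [[516.4128949319195, 72.59017428181193], [540.535593668143, -2.6072117747841332]] [528.5  35. ] -72.21418929114684
yback [[494.68820371029096, 271.9734027397576], [521.6945259959608, 197.99706093676042]] [508.2 235. ] -69.94452965109157
```

```bash
python3 -m pendant '[[[0.9,-1,0.3],[0,0,0.48],1],[[0.9,-1,0.3],[0,0,0.48],1],[[0.9,-1,0.3],[0,0,0.48],1],[[0.9,-1,0.3],[0,0,0.48],1],[[0.9,-1,0.3],[0,0,0.48],1],[[0.9,-1,0.3],[0,0,0.48],1],[[0.9,-1,0.3],[0,0,0.48],1],[[0.9,-1,0.3],[0,0,0.48],1],[[0.9,-1,0.3],[0,0,0.48],1],[[0.9,-1,0.3],[0,0,0.48],1]]'
python3 -m pendant '[[[0.5,-1,0],[0,0,0],1],[[0.5,-1,0],[0,0,0],1],[[0.3,-1,0],[0,0,0],1],[[0.3,-1,0],[0,0,0],1],[[0.3,-1,0],[0,0,0],1],[[0.2,-1,0],[0,0,0],1],[[0.2,-1,0],[0,0,0],1],[[0.2,-1,0],[0,0,0],1],[[0.2,-1,0],[0,0,0],1],[[0.2,-1,0],[0,0,0],1]]'
python3 -m pendant '[[[0.2,-1,0],[0,0,0],1],[[0.2,-1,0],[0,0,0],1],[[0.2,-1,0],[0,0,0],1],[[0.2,-1,0],[0,0,0],1],[[0.1,-0.8,0],[0,0,0],1],[[0,-0.5,0],[0,0,0],1],[[0,0,0],[0,0,0],1],[[0,0,0],[0,0,0],1],[[0,0,0],[0,0,0],1],[[0,0,0],[0,0,0],1]]'
python3 -c "
from h import *
c=snap('wrist','w1');o=bot.get_obs();print(o['tool_pos'],o['tcp_rot'],o['joint_positions'],-c[2][:3,:3].T@c[2][:3,3],c[2][2,:3])"
```

```text
time: 0.93
tool_pos: [400.5, 206.9, 334.1]
tcp_rot: [3.141, -0.0, -2.813]
contact_force: [1.0, 0.8, 0.2]
grip_width: 92.1
finger_force: 0.0
time: 1.77
tool_pos: [486.6, -92.8, 333.4]
tcp_rot: [3.141, -0.001, -2.816]
contact_force: [0.9, 0.6, -0.5]
grip_width: 92.1
finger_force: 0.0
time: 2.6
tool_pos: [513.8, -248.9, 334.1]
tcp_rot: [3.141, 0.0, -2.814]
contact_force: [0.0, -0.3, 0.9]
grip_width: 92.4
finger_force: 0.0
[ 513.8285071  -248.97543777  334.14252658] [-3.14158370e+00  3.97612900e-04 -2.81385859e+00] [-5.85585242e-01  3.79879101e-01  1.22071583e+00  3.09391448e-04
  1.54074765e+00 -2.48412489e+00] [ 446.74340316 -271.8302201   474.63439496] [ 0.25276077  0.08633331 -0.96366932]
```

View pics/w1.png

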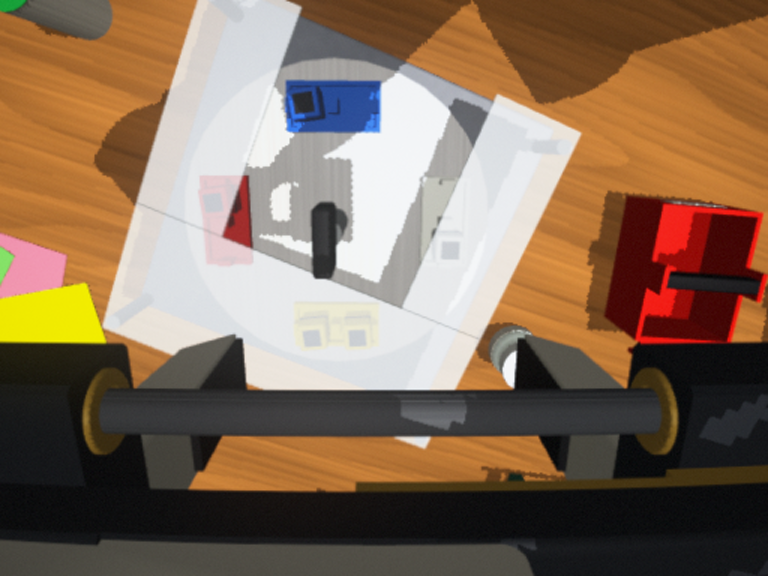

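```bash
cat > m1.py <<'E'
from h import *
np.set_printoptions(precision=1,suppress=True)
c=cam("wrist")
f=lambda p,z:onz(c,np.array(p)/1.5,z)[:,:2]
B=f([(286,81),(381,81),(381,132),(288,132)],25);Y=f([(294,302),(379,302),(379,346),(296,346)],25)
W=f([(422,178),(463,178),(463,265),(421,265)],25);R=f([(200,176),(249,176),(252,263),(206,263)],25)
b,y,w,r=[q.mean(0) for q in(B,Y,W,R)]
print(b,y,w,r,(b+y)/2,(w+r)/2,np.degrees(np.arctan2(*(y-b)[::-1])),np.degrees(np.arctan2(*(w-r)[::-1])))
print('knob134',f([(323,205),(323,275)],134), 'cover',f([(300,8),(199,0),(105,328),(425,447),(580,135),(497,95)],82))
print('opening edge', f([(300,8),(224,240),(497,95),(403,306)],82))
print(f([(513,362)],55))
E
python3 m1.py
```

```text
[ 429.7 -318.3] [ 614.5 -257. ] [ 492.5 -197.3] [ 552.6 -380.2] [ 522.1 -287.7] [ 522.6 -288.7] 18.36834454563317 108.18867439352472
knob134 [[ 496.2 -294.9]
 [ 542.4 -280.7]] cover [[ 375.  -356.1]
 [ 391.9 -426.8]
 [ 660.1 -442.8]
 [ 678.5 -150.3]
 [ 390.5 -131.5]
 [ 385.  -201.6]]
opening edge [[ 375.  -356.1]
 [ 554.9 -364.5]
 [ 385.  -201.6]
 [ 560.9 -212.9]]
[[586.7 -97.1]]
```

```bash
python3 -m pendant '[[[0.13,-0.65,0],[0,0,0],0],[[0.13,-0.65,0],[0,0,0],0],[[0,0,-0.8],[0,0,0],0],[[0,0,-0.8],[0,0,0],0],[[0,0,-0.8],[0,0,0],0],[[0,0,-0.8],[0,0,0],0],[[0,0,-0.8],[0,0,0],0],[[0,0,-0.8],[0,0,0],0],[[0,0,-0.8],[0,0,0],0],[[0,0,-0.8],[0,0,0],0]]'
python3 -m pendant '[[[0,0,-0.8],[0,0,0],0],[[0,0,0],[0,0,0],-1],[[0,0,0],[0,0,0],-1],[[0,0,0],[0,0,0],-1],[[0,0,0],[0,0,0],-1],[[0,0,0],[0,0,0],-1],[[0,0,0],[0,0,0],-1],[[0,0,0],[0,0,0],-1],[[0,0,0],[0,0,0],-1],[[0,0,0],[0,0,0],-1]]'
```

```text
time: 3.48
tool_pos: [521.8, -288.2, 141.2]
tcp_rot: [-3.141, 0.001, -2.814]
contact_force: [0.7, 0.1, -0.3]
grip_width: 45.7
finger_force: 0.0
time: 4.32
tool_pos: [521.9, -288.5, 119.4]
tcp_rot: [3.142, 0.001, -2.815]
contact_force: [-0.8, 4.2, 6.1]
grip_width: 13.5
finger_force: 30.0
```

```bash
python3 -m pendant '[[[0,0,0],[0,0,-0.2],-1],[[0,0,0],[0,0,-0.4],-1],[[0,0,0],[0,0,-0.5],-1],[[0,0,0],[0,0,-0.6],-1],[[0,0,0],[0,0,-0.6],-1],[[0,0,0],[0,0,-0.6],-1],[[0,0,0],[0,0,-0.6],-1],[[0,0,0],[0,0,-0.6],-1],[[0,0,0],[0,0,-0.6],-1],[[0,0,0],[0,0,-0.6],-1]]'
python3 -m pendant '[[[0,0,0],[0,0,-0.6],-1],[[0,0,0],[0,0,-0.6],-1],[[0,0,0],[0,0,-0.6],-1],[[0,0,0],[0,0,-0.6],-1],[[0,0,0],[0,0,-0.6],-1],[[0,0,0],[0,0,-0.6],-1],[[0,0,0],[0,0,-0.6],-1],[[0,0,0],[0,0,-0.6],-1],[[0,0,0],[0,0,-0.6],-1],[[0,0,0],[0,0,-0.6],-1]]'
python3 -m pendant '[[[0,0,0],[0,0,-0.6],-1],[[0,0,0],[0,0,-0.6],-1],[[0,0,0],[0,0,-0.6],-1],[[0,0,0],[0,0,-0.6],-1],[[0,0,0],[0,0,-0.6],-1],[[0,0,0],[0,0,-0.6],-1],[[0,0,0],[0,0,-0.5],-1],[[0,0,0],[0,0,-0.4],-1],[[0,0,0],[0,0,-0.3],-1],[[0,0,0],[0,0,-0.1],-1]]'
python3 -m pendant '[[[0,0,0],[0,0,0],-1],[[0,0,0],[0,0,0],-1],[[0,0,0],[0,0,0],-1],[[0,0,0],[0,0,0],0],[[0,0,0],[0,0,0],0],[[0,0,0],[0,0,0],0],[[0,0,0.7],[0,0,0],0],[[-0.8,0,1],[0,0,0],0],[[-0.8,0,1],[0,0,0],0],[[-0.8,0,1],[0,0,0],0]]'
python3 -m pendant '[[[-0.8,0.2,1],[0,0,0],0],[[-0.8,0,1],[0,0,0],0],[[0,0,0],[0,0,0],0],[[0,0,0],[0,0,0],0],[[0,0,0],[0,0,0],0],[[0,0,0],[0,0,0],0],[[0,0,0],[0,0,0],0],[[0,0,0],[0,0,0],0],[[0,0,0],[0,0,0],0],[[0,0,0],[0,0,0],0]]'
python3 -c "
from h import *
c=snap('wrist','w2');o=bot.get_obs();print(o['tool_pos'],o['tcp_rot'],o['joint_positions']);np.save('w2.npy',np.array(c,dtype=object),allow_pickle=True)"
```

```text
time: 5.15
tool_pos: [521.9, -289.0, 119.4]
tcp_rot: [3.141, 0.002, 2.829]
contact_force: [0.2, 2.1, 1.7]
grip_width: 13.7
finger_force: 3.4
time: 5.98
tool_pos: [521.9, -289.6, 119.2]
tcp_rot: [3.141, 0.002, 2.108]
contact_force: [-0.7, 0.3, 2.9]
grip_width: 14.0
finger_force: 29.9
time: 6.82
tool_pos: [521.3, -289.8, 119.1]
tcp_rot: [3.141, 0.001, 1.522]
contact_force: [-3.9, -0.1, 6.0]
grip_width: 14.0
finger_force: 29.9
time: 7.65
tool_pos: [448.8, -288.9, 229.4]
tcp_rot: [-3.141, -0.001, 1.525]
contact_force: [0.4, -1.2, 0.3]
grip_width: 45.5
finger_force: 0.0
time: 8.48
tool_pos: [401.7, -283.2, 288.2]
tcp_rot: [-3.141, -0.001, 1.524]
contact_force: [0.1, 0.1, -0.3]
grip_width: 46.2
finger_force: 0.0
[ 401.70522869 -283.20681172  288.3209144 ] [-3.14110819e+00 -4.79954205e-04  1.52408319e+00] [-7.70180784e-01  2.47570426e-01  1.53227085e+00  3.98872927e-05
  1.36243221e+00 -7.23476023e-01]
```

View pics/w2.png

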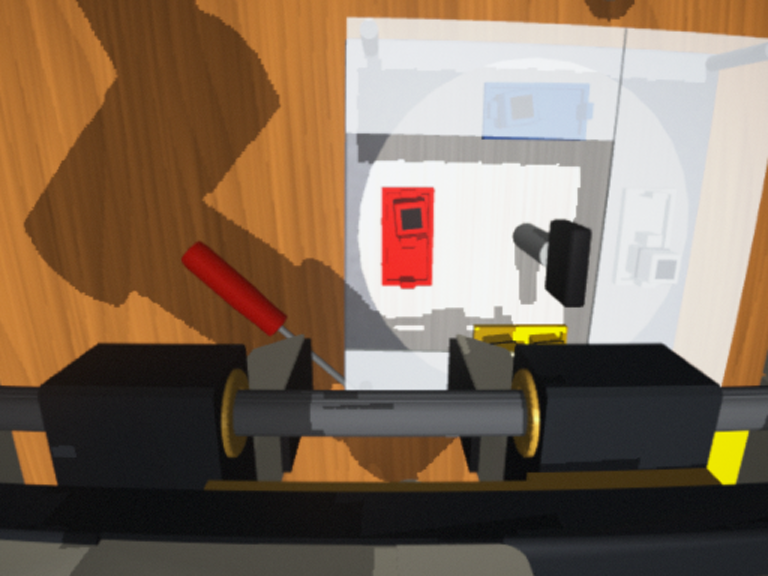

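```bash
cat > m2.py <<'E'
from h import *
np.set_printoptions(precision=1,suppress=True)
c=cam("wrist")
f=lambda p,z:onz(c,np.array(p)/1.5,z)[:,:2]
R=f([(382,188),(433,188),(431,285),(382,285)],25)
print('tray',R.mean(0),R)
print('conn',f([(411,218)],59),f([(396,201),(425,199),(427,232),(400,236)],59))
E
python3 m2.py
```

```text
tray [ 424.6 -284.8] [[ 406.3 -244.4]
 [ 446.3 -246.2]
 [ 443.1 -325.2]
 [ 402.7 -323.4]]
conn [[ 426.4 -264.2]] [[ 416.  -251.4]
 [ 437.  -250.9]
 [ 437.9 -275.1]
 [ 417.9 -277.1]]
```

```bash
python3 -m pendant '[[[0.08,0.06,-0.3],[0,0,-0.94],-0.13],[[0.08,0.06,-0.3],[0,0,-0.94],-0.13],[[0.08,0.06,-0.3],[0,0,-0.94],-0.13],[[0.08,0.06,-0.3],[0,0,-0.94],-0.13],[[0.08,0.06,-0.3],[0,0,-0.94],-0.13],[[0.08,0.06,-0.3],[0,0,-0.94],-0.13],[[0.08,0.06,-0.3],[0,0,-0.94],-0.13],[[0.08,0.06,-0.3],[0,0,-0.94],-0.13],[[0.08,0.06,-0.3],[0,0,-0.94],-0.13],[[0.08,0.06,-0.3],[0,0,-0.94],-0.13]]'
python3 -m pendant '[[[0,0,-0.3],[0,0,-0.93],-0.13],[[0,0,-0.3],[0,0,-0.93],-0.13],[[0,0,-0.3],[0,0,-0.93],-0.13],[[0,0,-0.3],[0,0,-0.93],-0.13],[[0,0,-0.7],[0,0,0],-0.13],[[0,0,-0.7],[0,0,0],-0.13],[[0,0,0],[0,0,0],-0.13],[[0,0,0],[0,0,0],-0.13],[[0,0,0],[0,0,0],-0.13],[[0,0,0],[0,0,0],-0.13]]'
```

```text
time: 9.37
tool_pos: [425.7, -265.2, 198.2]
tcp_rot: [3.142, 0.0, 0.39]
contact_force: [0.1, 0.3, 0.1]
grip_width: 40.1
finger_force: 0.0
time: 10.2
tool_pos: [426.3, -265.8, 122.0]
tcp_rot: [3.14, -0.002, -0.051]
contact_force: [-1.1, -0.6, 0.7]
grip_width: 39.7
finger_force: 0.0
```

```bash
python3 -m pendant '[[[0,0.04,-0.7],[0,0,0],-0.13],[[0,0,-0.7],[0,0,0],-0.13],[[0,0,-0.5],[0,0,0],-0.13],[[0,0,-0.27],[0,0,0],-0.13],[[0,0,0],[0,0,0],-0.13],[[0,0,0],[0,0,0],-1],[[0,0,0],[0,0,0],-1],[[0,0,0],[0,0,0],-1],[[0,0,0],[0,0,0],-1],[[0,0,0],[0,0,0],-1]]'
```

```text
time: 11.03
tool_pos: [426.0, -264.4, 56.3]
tcp_rot: [3.141, -0.001, -0.051]
contact_force: [-0.6, 0.2, 5.0]
grip_width: 23.6
finger_force: 29.8
```

```bash
python3 -m pendant '[[[0,0,0.3],[0,0,0],-1],[[0,0,0.6],[0,0,0],-1],[[0,0,0.9],[0,0,0],-1],[[0,0,0.9],[0,0,0],-1],[[0,0,0.9],[0,0,0],-1],[[0,0,0.9],[0,0,0],-1],[[0,0.4,0.5],[0,0,0.2],-1],[[0,0.8,0],[0,0,0.4],-1],[[0,0.9,0],[0,0,0.4],-1],[[0,0.9,0],[0,0,0.4],-1]]'
python3 -m pendant '[[[0,0.9,0],[0,0,0.4],-1],[[0,0.9,0],[0,0,0.4],-1],[[0,0.9,0],[0,0,0.4],-1],[[0,0.9,0],[0,0,0],-1],[[0,0.9,0],[0,0,0],-1],[[0,0.9,0],[0,0,0],-1],[[0,0.5,0],[0,0,0],-1],[[0,0.2,0],[0,0,0],-1],[[0,0,0],[0,0,0],-1],[[0,0,0],[0,0,0],-1]]'
python3 -c "
from h import *
c=snap('wrist','w3');snap('top','t3',(185,125,380,250),4)"
```

```text
time: 11.87
tool_pos: [425.2, -173.2, 206.4]
tcp_rot: [3.141, -0.001, 0.119]
contact_force: [-0.1, -0.9, -1.2]
grip_width: 23.5
finger_force: 29.8
time: 12.7
tool_pos: [425.6, 8.6, 205.9]
tcp_rot: [3.141, -0.0, 0.262]
contact_force: [-0.3, -0.0, -0.4]
grip_width: 23.8
finger_force: 29.8
```

View pics/w3.png

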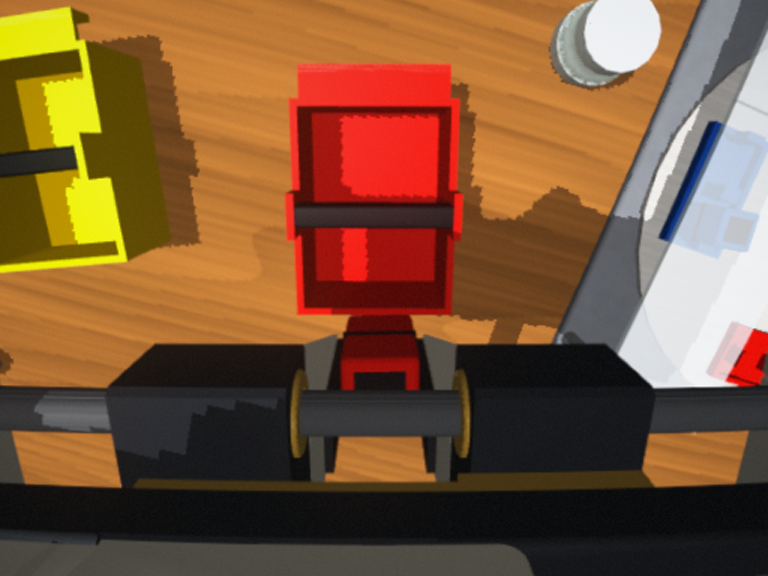

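View pics/t3.png

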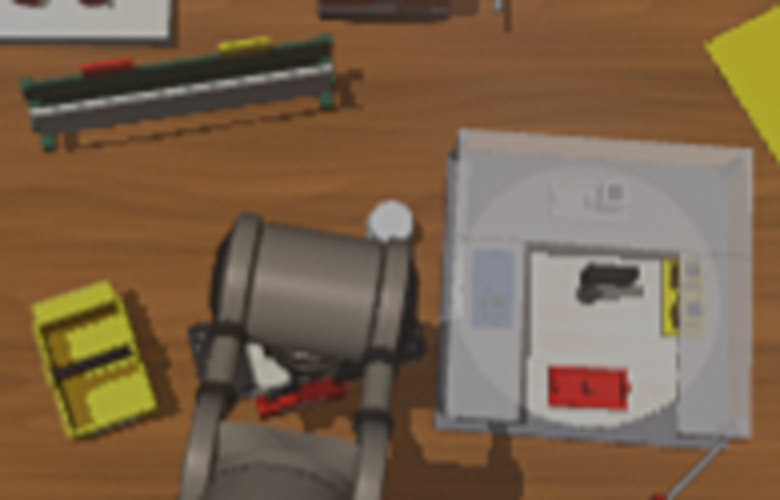

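The wrist view shows the connector held at (380,365) and the red bin's bar running from (295,215) to (453,215), square to the tool. The front rim is at y≈308. The top view shows the red tray empty in the opening and the yellow bin unmoved.

```bash
python3 - <<'E'
from h import *
np.set_printoptions(precision=1,suppress=True)
c=cam("wrist"); f=lambda p,z:onz(c,np.array(p)/1.5,z)[:,:2]
for p,z in (([(295,209),(453,209)],88),([(298,312),(453,312)],66),([(291,101),(458,100)],66)):
    w=f(p,z); d=w[0]-w[1]; print(w,w.mean(0),np.degrees(np.arctan2(-d[0],d[1])))
E
```

```text
[[454.2  60. ]
 [474.9 -17.6]] [464.5  21.2] 14.943960456147614
[[392.6  48.2]
 [415.9 -39. ]] [404.3   4.6] 14.95569472954777
[[505.6  77.4]
 [528.7  -7.2]] [517.2  35.1] 15.262644878880307
```

```bash
python3 -m pendant '[[[0.18,0.1,-0.4],[0,0,0],-1],[[0,0,-0.8],[0,0,0],-1],[[0,0,-0.8],[0,0,0],-1],[[0,0,-0.8],[0,0,0],-1],[[0,0,-0.8],[0,0,0],-1],[[0,0,-0.7],[0,0,0],-1],[[0,0,-0.37],[0,0,0],-1],[[0,0,0],[0,0,0],-1],[[0,0,0],[0,0,0],-1],[[0,0,0],[0,0,0],-0.3]]'
python3 -m pendant '[[[0,0,0],[0,0,0],-0.3],[[0,0,0],[0,0,0],-0.3],[[0,0,0],[0,0,0],-0.3],[[0,0,0.5],[0,0,0],-0.3],[[0,0,0.9],[0,0,0],-0.3],[[0,0,0.9],[0,0,0],-0.3],[[0,0,0.9],[0,0,0],-0.3],[[0,-0.3,0.9],[0,0,0],-0.1],[[-0.1,-0.6,0.9],[0,0,0],-0.1],[[-0.1,-0.8,0.9],[0,0,0],0]]'
python3 -c "
from h import *
c=snap('wrist','w4')"
```

```text
time: 13.63
tool_pos: [431.6, 11.3, 66.2]
tcp_rot: [3.141, -0.001, 0.26]
contact_force: [0.7, -0.5, -0.6]
grip_width: 26.9
finger_force: 0.0
time: 14.47
tool_pos: [424.6, -38.6, 244.4]
tcp_rot: [3.141, -0.001, 0.264]
contact_force: [1.3, -0.3, -0.2]
grip_width: 43.5
finger_force: 0.0
```

View pics/w4.png

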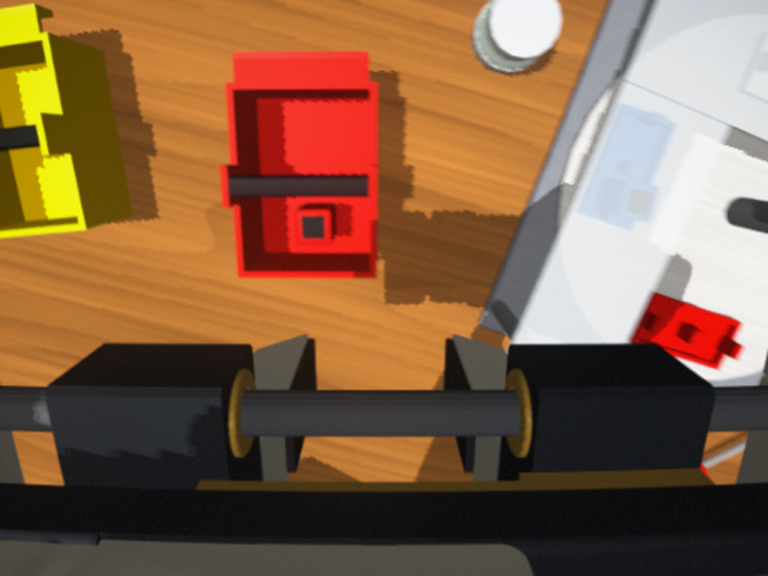

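```bash
python3 -m pendant '[[[0.3,-0.8,-0.1],[0,0,0.95],0],[[0.3,-0.8,-0.1],[0,0,0.95],0],[[0.3,-0.8,-0.1],[0,0,0.95],0],[[0.3,-0.8,-0.1],[0,0,0.95],0],[[0.3,-0.8,-0.1],[0,0,0.95],0],[[0.3,-0.8,-0.1],[0,0,0.95],0],[[0.3,-0.8,-0.1],[0,0,0.95],0],[[0.3,-0.8,-0.1],[0,0,0.95],0],[[0.3,-0.8,-0.1],[0,0,0.95],0],[[0.3,-0.8,-0.1],[0,0,0.95],0]]'
python3 -m pendant '[[[0.13,-0.2,0],[0,0,0.5],0],[[0.1,-0.13,0],[0,0,0.5],0],[[0,0,-0.5],[0,0,0],0],[[0,0,-0.7],[0,0,0],0],[[0,0,-0.8],[0,0,0],0],[[0,0,-0.8],[0,0,0],0],[[0,0,-0.4],[0,0,0],0],[[0,0,0],[0,0,0],-1],[[0,0,0],[0,0,0],-1],[[0,0,0],[0,0,0],-1]]'
python3 -m pendant '[[[0,0,0],[0,0,0],-1],[[0,0,0],[0,0,0],-1],[[0,0,0],[0,0,-0.2],-1],[[0,0,0],[0,0,-0.4],-1],[[0,0,0],[0,0,-0.6],-1],[[0,0,0],[0,0,-0.6],-1],[[0,0,0],[0,0,-0.6],-1],[[0,0,0],[0,0,-0.6],-1],[[0,0,0],[0,0,-0.6],-1],[[0,0,0],[0,0,-0.6],-1]]'
```

```text
time: 15.35
tool_pos: [515.3, -280.1, 212.5]
tcp_rot: [3.141, 0.0, 1.407]
contact_force: [0.6, -0.3, 0.1]
grip_width: 45.5
finger_force: 0.0
time: 16.18
tool_pos: [522.5, -289.3, 117.7]
tcp_rot: [3.14, 0.001, 1.522]
contact_force: [0.7, 0.5, 0.5]
grip_width: 30.8
finger_force: 0.0
time: 17.02
tool_pos: [521.1, -289.2, 117.8]
tcp_rot: [-3.141, 0.001, 1.013]
contact_force: [-6.1, 0.4, 5.5]
grip_width: 13.7
finger_force: 30.0
```

```bash
python3 -m pendant '[[[0,0,0],[0,0,-0.6],-1],[[0,0,0],[0,0,-0.6],-1],[[0,0,0],[0,0,-0.6],-1],[[0,0,0],[0,0,-0.6],-1],[[0,0,0],[0,0,-0.6],-1],[[0,0,0],[0,0,-0.6],-1],[[0,0,0],[0,0,-0.6],-1],[[0,0,0],[0,0,-0.6],-1],[[0,0,0],[0,0,-0.6],-1],[[0,0,0],[0,0,-0.6],-1]]'
python3 -m pendant '[[[0,0,0],[0,0,-0.6],-1],[[0,0,0],[0,0,-0.6],-1],[[0,0,0],[0,0,-0.6],-1],[[0,0,0],[0,0,-0.5],-1],[[0,0,0],[0,0,-0.4],-1],[[0,0,0],[0,0,-0.2],-1],[[0,0,0],[0,0,-0.1],-1],[[0,0,0],[0,0,0],-1],[[0,0,0],[0,0,0],-1],[[0,0,0],[0,0,0],0]]'
python3 -m pendant '[[[0,0,0],[0,0,0],0],[[0,0,0],[0,0,0],0],[[0,0,0.8],[0,0,0],0],[[0,0,0.9],[0,0,0.7],0],[[-0.6,0,0.9],[0,0,0.9],0],[[-0.7,0,0.9],[0,0,0.9],0],[[-0.7,0,0.9],[0,0,0.9],0],[[-0.7,0,0.9],[0,0,0.9],0],[[-0.7,0,0.6],[0,0,0.9],0],[[-0.6,0,0],[0,0,0.9],0]]'
python3 -m pendant '[[[0,0.2,0],[0,0,0.95],0],[[0,0,0],[0,0,0.95],0],[[0,0,0],[0,0,0.95],0],[[0,0,0],[0,0,0.95],0],[[0,0,0],[0,0,0.95],0],[[0,0,0],[0,0,0.95],0],[[0,0,0],[0,0,0.95],0],[[0,0,0],[0,0,0.3],0],[[0,0,0],[0,0,0],0],[[0,0,0],[0,0,0],0]]'
python3 -c "
from h import *
c=snap('wrist','w5');o=bot.get_obs();print(o['tool_pos'],o['tcp_rot'])"
```

```text
time: 17.85
tool_pos: [520.8, -288.9, 117.7]
tcp_rot: [-3.141, 0.002, 0.293]
contact_force: [-7.0, 0.8, 8.1]
grip_width: 13.4
finger_force: 30.0
time: 18.68
tool_pos: [521.8, -289.1, 117.5]
tcp_rot: [3.141, -0.001, -0.063]
contact_force: [0.1, 0.2, -0.3]
grip_width: 17.0
finger_force: 0.0
time: 19.52
tool_pos: [402.1, -290.0, 297.9]
tcp_rot: [3.133, -0.001, 0.675]
contact_force: [-0.2, -0.3, 0.1]
grip_width: 45.5
finger_force: 0.0
time: 20.35
tool_pos: [402.0, -283.0, 293.6]
tcp_rot: [3.141, 0.0, 1.502]
contact_force: [0.0, 0.2, 0.9]
grip_width: 46.0
finger_force: 0.0
[ 401.97444368 -282.98388154  293.56455239] [3.14127749e+00 1.03597587e-04 1.50179413e+00]
```

View pics/w5.png

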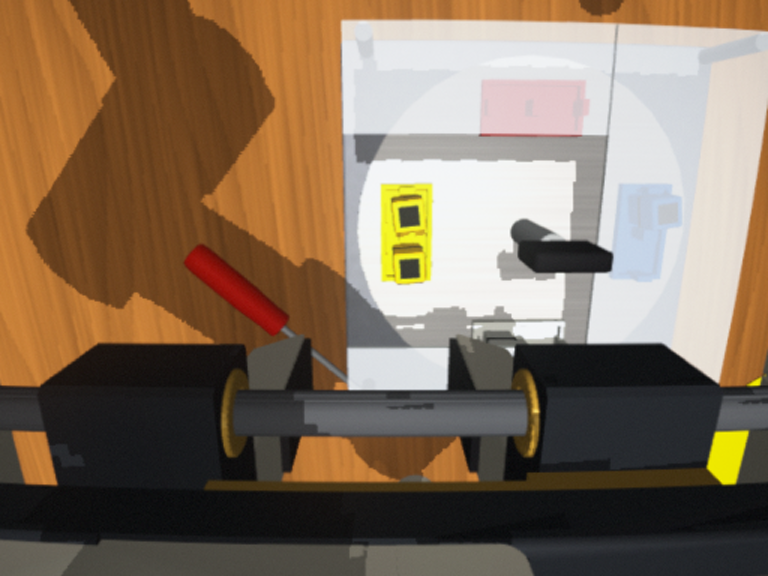

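```bash
python3 - <<'E'
from h import *
np.set_printoptions(precision=1,suppress=True)
c=cam("wrist"); f=lambda p,z:onz(c,np.array(p)/1.5,z)[:,:2]
R=f([(382,184),(432,183),(431,282),(382,282)],25); print('tray',R.mean(0))
print(f([(409,215),(410,266)],59)); print('knob',f([(519,240),(517,252),(612,248)],134))
E
```

```text
tray [ 425.2 -283.1]
[[ 426.2 -263.1]
 [ 424.9 -301.9]]
knob [[ 487.8 -272.1]
 [ 486.6 -279.4]
 [ 545.3 -280.8]]
```

```bash
python3 -m pendant '[[[0.066,-0.062,-0.5],[-0.02,-0.333,0],0],[[0.066,-0.062,-0.5],[-0.02,-0.333,0],0],[[0.066,-0.062,-0.5],[-0.02,-0.333,0],0],[[0.066,-0.062,-0.5],[-0.02,-0.333,0],0],[[0.066,-0.062,-0.5],[-0.02,-0.333,0],0],[[0.066,-0.062,-0.5],[-0.02,-0.333,0],0],[[0.066,-0.062,-0.5],[-0.02,-0.333,0],0],[[0.066,-0.062,-0.5],[-0.02,-0.333,0],0],[[0.066,-0.062,-0.5],[-0.02,-0.333,0],0],[[0.066,-0.062,-0.5],[-0.02,-0.333,0],0]]'
python3 -m pendant '[[[0,0,-0.5],[0,0,0],0],[[0,0,-0.5],[0,0,0],0],[[0,0,0],[0,0,0],0],[[0,0,0],[0,0,0],0],[[0,0,0],[0,0,0],0],[[0,0,0],[0,0,0],0],[[0,0,0],[0,0,0],0],[[0,0,0],[0,0,0],0],[[0,0,0],[0,0,0],0],[[0,0,0],[0,0,0],0]]'
python3 -c "
from h import *
from scipy.spatial.transform import Rotation as R
o=bot.get_obs();print(o['joint_positions'],R.from_euler('xyz',o['tcp_rot']).as_matrix())"
```

```text
time: 21.23
tool_pos: [421.7, -302.0, 143.2]
tcp_rot: [2.739, -0.002, 1.502]
contact_force: [1.5, 1.1, -0.2]
grip_width: 45.6
finger_force: 0.0
time: 22.07
tool_pos: [421.8, -301.6, 113.8]
tcp_rot: [2.741, -0.002, 1.504]
contact_force: [-0.6, -0.6, -0.8]
grip_width: 45.8
finger_force: 0.0
[-0.94998133  0.37182245  1.99357402  0.57282038  0.59298414 -1.33315144] [[ 0.06672653  0.91865661  0.38938106]
 [ 0.99776829 -0.06239428 -0.02377799]
 [ 0.00245134  0.3900987  -0.92076979]]
```

```bash
python3 -m pendant '[[[0,0,-0.3],[0,0,0],0],[[0,0,-0.3],[0,0,0],0],[[0,0,-0.3],[0,0,0],0],[[0,0,-0.3],[0,0,0],0],[[0,0,-0.3],[0,0,0],0],[[0,0,-0.2],[0,0,0],0],[[0,0,-0.13],[0,0,0],0],[[0,0,-0.1],[0,0,0],0],[[0,0,0],[0,0,0],0],[[0,0,0],[0,0,0],0]]'
python3 -m pendant '[[[0,0,0],[0,0,0],-0.2],[[0,0,0],[0,0,0],-0.3],[[0,0,0],[0,0,0],-0.4],[[0,0,0],[0,0,0],-1],[[0,0,0],[0,0,0],-1],[[0,0,0],[0,0,0],-1],[[0,0,0],[0,0,0],-1],[[0,0,0],[0,0,0],-1],[[0,0,0],[0,0,0],-1],[[0,0,0],[0,0,0],-1]]'
python3 -c "
from h import *
c=snap('wrist','w6')"
```

```text
time: 22.9
tool_pos: [421.8, -301.7, 55.8]
tcp_rot: [2.741, -0.003, 1.504]
contact_force: [0.2, -0.1, 0.3]
grip_width: 45.7
finger_force: 0.0
time: 23.73
tool_pos: [421.8, -301.8, 55.9]
tcp_rot: [2.741, -0.002, 1.504]
contact_force: [-1.4, -1.0, 5.6]
grip_width: 30.1
finger_force: 27.7
```

View pics/w6.png

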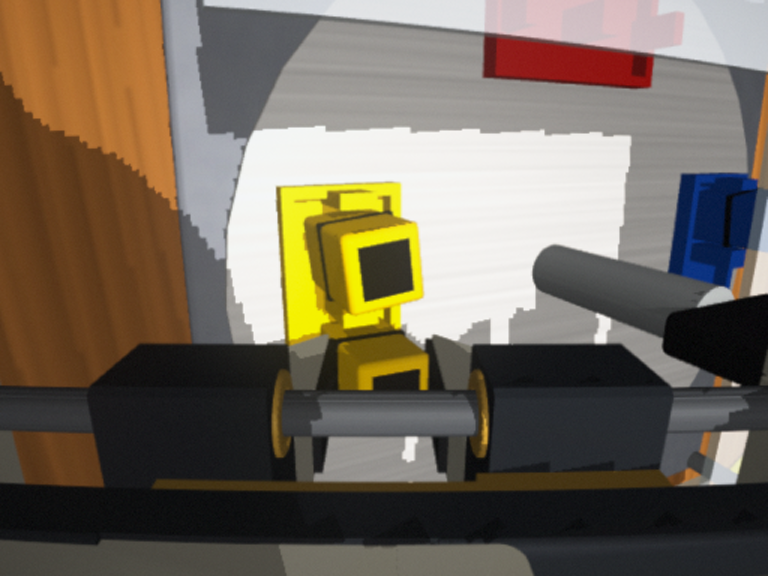

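The wrist view shows the near connector between the fingers at (383,365), gripped 30 mm wide, so it isn't aligned with the pads yet. The other one stands at (370,265). I'll lift slowly so it can settle.

```bash
python3 -m pendant '[[[0,0,0.1],[0,0,0],-1],[[0,0,0.1],[0,0,0],-1],[[0,0,0.1],[0,0,0],-1],[[0,0,0.1],[0,0,0],-1],[[0,0,0.1],[0,0,0],-1],[[0,0,0.1],[0,0,0],-1],[[0,0,0.1],[0,0,0],-1],[[0,0,0.1],[0,0,0],-1],[[0,0,0],[0,0,0],-1],[[0,0,0],[0,0,0],-1]]'
```

```text
time: 24.62
tool_pos: [421.8, -301.7, 79.9]
tcp_rot: [2.741, -0.002, 1.504]
contact_force: [0.3, 0.2, -0.8]
grip_width: 24.6
finger_force: 29.1
```

```bash
python3 -m pendant '[[[0,0,0.5],[0,0,0],-1],[[0,0,0.8],[0,0,0],-1],[[0,0,0.8],[0,0,0],-1],[[0,0,0.3],[0.03,0.476,0],-1],[[0,0,0.3],[0.03,0.476,0],-1],[[0,0,0.3],[0.03,0.476,0],-1],[[0,0,0.3],[0.03,0.476,0],-1],[[0,0,0.3],[0.03,0.476,0],-1],[[0,0,0.3],[0.03,0.476,0],-1],[[0,0,0.3],[0.03,0.476,0],-1]]'
python3 -m pendant '[[[0,0.4,0],[0,0,-0.5],-1],[[0,0.8,0],[0,0,-0.9],-1],[[0,1,0],[0,0,-0.9],-1],[[0,1,0],[0,0,-0.9],-1],[[0,1,0],[0,0,-0.9],-1],[[0,1,0],[0,0,-0.9],-1],[[0,1,0],[0,0,-0.9],-1],[[0,1,0],[0,0,-0.9],-1],[[0,1,0],[0,0,-0.9],-1],[[0,1,0],[0,0,-0.9],-1]]'
python3 -m pendant '[[[-0.1,1,0],[0,0,-0.9],-1],[[-0.1,1,0],[0,0,-0.3],-1],[[-0.1,1,0],[0,0,0],-1],[[-0.1,1,0],[0,0,0],-1],[[-0.1,1,0],[0,0,0],-1],[[0,1,0],[0,0,0],-1],[[0,0.8,0],[0,0,0],-1],[[0,0.4,0],[0,0,0],-1],[[0,0,0],[0,0,0],-1],[[0,0,0],[0,0,0],-1]]'
python3 -c "
from h import *
c=snap('wrist','w7')"
```

```text
time: 25.45
tool_pos: [421.6, -301.5, 206.1]
tcp_rot: [-3.138, -0.001, 1.503]
contact_force: [0.1, -0.6, -0.3]
grip_width: 24.4
finger_force: 29.1
time: 26.28
tool_pos: [421.3, -24.1, 205.5]
tcp_rot: [-3.141, -0.001, 0.466]
contact_force: [0.7, -0.5, -0.4]
grip_width: 24.5
finger_force: 29.1
time: 27.12
tool_pos: [406.3, 190.6, 205.3]
tcp_rot: [-3.142, -0.0, 0.329]
contact_force: [-0.1, 0.4, 0.1]
grip_width: 24.7
finger_force: 29.1
```

View pics/w7.png

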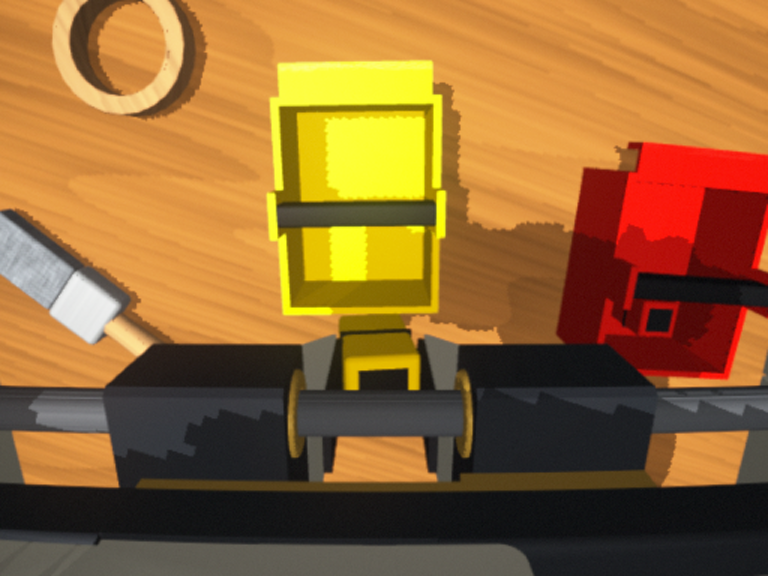

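```bash
python3 - <<'E'
from h import *
np.set_printoptions(precision=1,suppress=True)
c=cam("wrist"); f=lambda p,z:onz(c,np.array(p)/1.5,z)[:,:2]
for p,z in (([(278,208),(436,207)],88),([(284,312),(439,310)],66),([(272,100),(440,99)],66)):
    w=f(p,z); d=w[0]-w[1]; print(w.mean(0),np.degrees(np.arctan2(-d[0],d[1])))
w=f([(637,283),(768,288)],88);print(w)
E
```

```text
[442.3 214.3] 19.12330410485485
[383.4 193.2] 19.60842405511072
[493.3 232.6] 19.009688234734824
[[453.   60. ]
 [474.9 -13.2]]
```

```bash
python3 -m pendant '[[[0.09,0.4,-0.3],[0,0,0],-1],[[0,0,-0.8],[0,0,0],-1],[[0,0,-0.8],[0,0,0],-1],[[0,0,-0.8],[0,0,0],-1],[[0,0,-0.8],[0,0,0],-1],[[0,0,-0.7],[0,0,0],-1],[[0,0,-0.37],[0,0,0],-1],[[0,0,0],[0,0,0],-1],[[0,0,0],[0,0,0],-1],[[0,0,0],[0,0,0],-0.3]]'
python3 -m pendant '[[[0,0,0],[0,0,0],-0.3],[[0,0,0],[0,0,0],-0.3],[[0,0,0],[0,0,0],-0.3],[[0,0,0.5],[0,0,0],-0.3],[[0,0,0.9],[0,0,0],-0.3],[[0,0,0.9],[0,0,0],-0.3],[[0,0,0.9],[0,0,0],-0.3],[[0,-0.3,0.9],[0,0,0],-0.1],[[0,-0.8,0.5],[0,0,0],-0.1],[[0,-0.6,0],[0,0,0],-0.1]]'
python3 -c "
from h import *
c=snap('wrist','w8')"
```

```text
time: 28.0
tool_pos: [410.0, 202.4, 69.0]
tcp_rot: [-3.141, -0.002, 0.326]
contact_force: [0.5, 0.2, 0.5]
grip_width: 27.7
finger_force: 0.0
time: 28.83
tool_pos: [411.0, 151.2, 210.3]
tcp_rot: [3.14, -0.009, 0.329]
contact_force: [1.0, -0.4, 0.2]
grip_width: 40.9
finger_force: 0.0
```

View pics/w8.png

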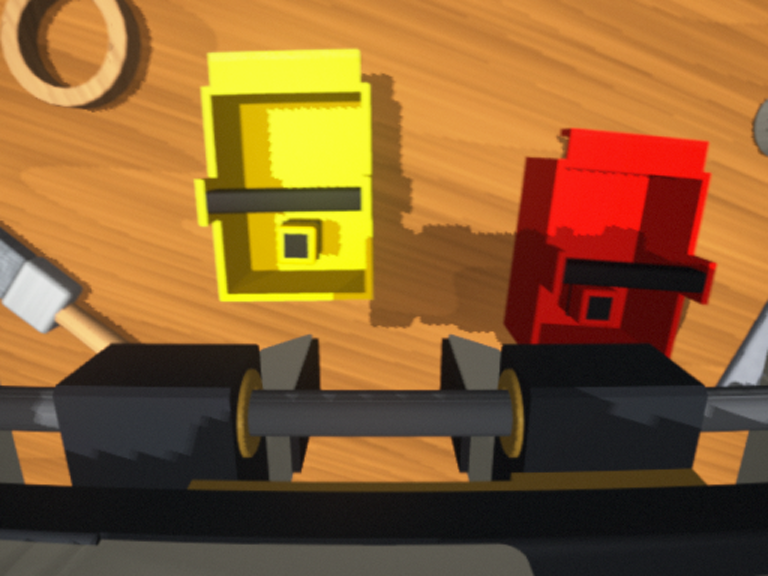

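Both bins hold a standing connector (yellow at (296,245), red at (600,308)). Next I'll go back for the second yellow one and locate it with image code.

```bash
python3 -m pendant '[[[-0.1,-0.7,0],[0,0,-0.3],-0.13],[[-0.1,-1,0],[0,0,-0.3],-0.13],[[-0.1,-1,0],[0,0,-0.3],-0.13],[[-0.1,-1,0],[0,0,-0.3],-0.13],[[-0.1,-1,0],[0,0,-0.3],-0.13],[[-0.1,-1,0],[0,0,-0.3],-0.13],[[-0.1,-1,0],[0,0,-0.3],-0.13],[[-0.1,-1,0],[0,0,-0.3],-0.13],[[-0.1,-1,0],[0,0,-0.3],-0.13],[[-0.1,-1,0],[0,0,-0.3],-0.13]]'
python3 -m pendant '[[[-0.1,-1,0],[0,0,-0.2],-0.13],[[-0.1,-1,0],[0,0,0],-0.13],[[-0.1,-1,0],[0,0,0],-0.13],[[-0.1,-0.8,0],[0,0,0],-0.13],[[-0.1,-0.3,0],[0,0,0],-0.13],[[0,0,0],[0,0,0],-0.13],[[0,0,0],[0,0,0],-0.13],[[0,0,0],[0,0,0],-0.13],[[0,0,0],[0,0,0],-0.13],[[0,0,0],[0,0,0],-0.13]]'
python3 - <<'E'
from h import *
np.set_printoptions(precision=1,suppress=True)
c=snap('wrist','w9'); im=cv2.imread('pics/raw_w9.png'); hsv=cv2.cvtColor(im,cv2.COLOR_BGR2HSV)
m=cv2.inRange(hsv,(22,150,60),(34,255,255)); n,l,s,ce=cv2.connectedComponentsWithStats(m)
for i in range(1,n):
    if s[i,4]>150:
        x,y,w,h=s[i,:4]; sub=(hsv[y:y+h,x:x+w,2]<60).astype(np.uint8); k,_,t,cc=cv2.connectedComponentsWithStats(sub)
        print('yel',s[i],ce[i])
        for j in range(1,k):
            if t[j,4]>40: p=cc[j]+[x,y]; print('  dark',t[j],p,onz(c,[p],59)[0])
E
```

```text
time: 29.72
tool_pos: [379.0, -140.7, 206.7]
tcp_rot: [-3.141, -0.002, -0.035]
contact_force: [0.4, 0.3, -1.3]
grip_width: 39.9
finger_force: 0.0
time: 30.55
tool_pos: [364.6, -261.5, 206.7]
tcp_rot: [-3.141, -0.001, -0.055]
contact_force: [-0.4, 0.1, -0.1]
grip_width: 40.2
finger_force: 0.0
yel [ 231   87   86   46 3494] [275.  109.2]
```

```bash
python3 - <<'E'
from h import *
np.set_printoptions(precision=1,suppress=True)
im=cv2.imread('pics/raw_w9.png');c=cam("wrist"); hsv=cv2.cvtColor(im,cv2.COLOR_BGR2HSV)[80:145,225:325]
for t in (80,100,120):
    k,_,s,cc=cv2.connectedComponentsWithStats(((hsv[...,2]<t)).astype(np.uint8))
    for j in range(1,k):
        if s[j,4]>60: p=cc[j]+[225,80]; print(t,s[j],p,onz(c,[p],59)[0])
cv2.imwrite('pics/w9c.png',cv2.resize(im[60:220,160:400],None,fx=3,fy=3,interpolation=cv2.INTER_CUBIC))
E
```

```text
80 [ 19  22  17  18 263] [252.2 110.7] [ 425.8 -264.1   59. ]
100 [ 18  22  19  19 293] [252.2 110.7] [ 425.9 -264.1   59. ]
120 [ 18  22  19  19 307] [252.2 110.7] [ 425.8 -264.    59. ]
```

View pics/w9c.png

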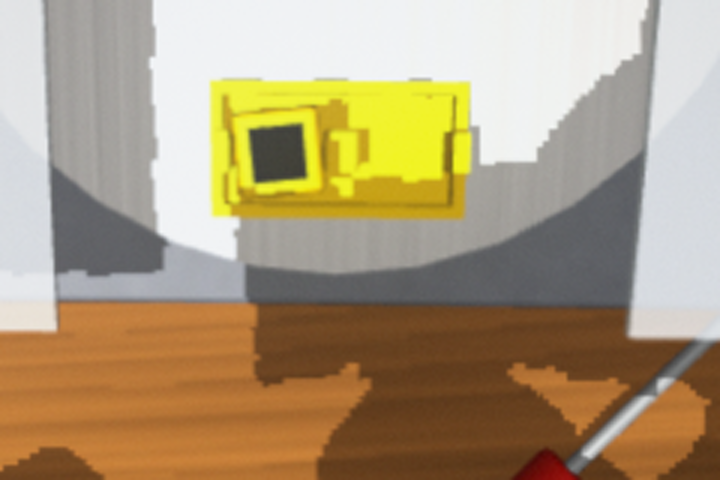

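The remaining yellow connector is upright at (275,152) in the crop, i.e. (425.9, -264.1).

```bash
python3 -m pendant '[[[0.68,-0.03,0],[0,0,0],-0.13],[[0.68,-0.03,-0.2],[0,0,0],-0.13],[[0.68,-0.03,-0.7],[0,0,0],-0.13],[[0,0,-0.8],[0,0,0],-0.13],[[0,0,-0.8],[0,0,0],-0.13],[[0,0,-0.8],[0,0,0],-0.13],[[0,0,-0.7],[0,0,0],-0.13],[[0,0,-0.6],[0,0,0],-0.13],[[0,0,-0.4],[0,0,0],-0.13],[[0,0,0],[0,0,0],-0.13]]'
python3 -m pendant '[[[0,0,0],[0,0,0],-1],[[0,0,0],[0,0,0],-1],[[0,0,0],[0,0,0],-1],[[0,0,0],[0,0,0],-1],[[0,0,0],[0,0,0],-1],[[0,0,0.3],[0,0,0],-1],[[0,0,0.6],[0,0,0],-1],[[0,0,0.9],[0,0,0],-1],[[0,0,0.9],[0,0,0],-1],[[0,0,0.9],[0,0,0],-1]]'
```

```text
time: 31.43
tool_pos: [425.2, -264.8, 55.9]
tcp_rot: [-3.141, 0.0, -0.056]
contact_force: [-4.5, 0.3, 10.5]
grip_width: 39.7
finger_force: 5.1
time: 32.27
tool_pos: [425.3, -265.1, 166.3]
tcp_rot: [-3.141, -0.001, -0.057]
contact_force: [0.3, -0.3, -0.7]
grip_width: 23.7
finger_force: 29.8
```

```bash
cat > chk.py <<'E'
from h import *
np.set_printoptions(precision=2,suppress=True)
def bins(im):
    h=cv2.cvtColor(im,cv2.COLOR_BGR2HSV); r={}
    for n,a,b,box in (('red',(0,150,60),(8,255,255),(180,235,235,285)),('yel',(22,130,60),(34,255,255),(180,238,180,235))):
        m=cv2.inRange(h,a,b); z=np.zeros_like(m); z[box[0]:box[1],box[2]:box[3]]=m[box[0]:box[1],box[2]:box[3]]
        k,_,s,c=cv2.connectedComponentsWithStats(z); j=1+s[1:,4].argmax(); r[n]=(s[j],c[j])
    return r
print(bins(cv2.imread('pics/raw_top0.png'))); cv2.imwrite('pics/tt.png',i:=bot.capture('top')); print(bins(i))
E
python3 chk.py
python3 -m pendant '[[[0,0.4,0.7],[0,0,0],-1],[[0,0.8,0.6],[0,0,0.2],-1],[[0.1,1,0],[0,0,0.3],-1],[[0.1,1,0],[0,0,0.3],-1],[[0.1,1,0],[0,0,0.3],-1],[[0.1,1,0],[0,0,0.3],-1],[[0.1,1,0],[0,0,0.3],-1],[[0.1,1,0],[0,0,0.3],-1],[[0.1,1,0],[0,0,0.3],-1],[[0.1,1,0],[0,0,0.3],-1]]'
```

```text
{'red': (array([243, 190,  29,  39, 742], dtype=int32), array([256.46, 209.3 ])), 'yel': (array([193, 195,  32,  40, 733], dtype=int32), array([207.99, 214.65]))}
{'red': (array([243, 190,  29,  35, 651], dtype=int32), array([256.54, 207.3 ])), 'yel': (array([193, 195,  32,  40, 723], dtype=int32), array([207.82, 214.5 ]))}
time: 33.15
tool_pos: [449.4, 12.2, 204.1]
tcp_rot: [3.142, -0.002, 0.257]
contact_force: [0.9, -0.9, -0.5]
grip_width: 23.5
finger_force: 29.8
```

```bash
python3 -m pendant '[[[0.1,1,0],[0,0,0.3],-1],[[0.1,1,0],[0,0,0.3],-1],[[0.1,1,0],[0,0,0],-1],[[0.1,1,0],[0,0,0],-1],[[0.1,1,0],[0,0,0],-1],[[0.1,1,0],[0,0,0],-1],[[0,0.7,0],[0,0,0],-1],[[0,0.35,0],[0,0,0],-1],[[0,0,0],[0,0,0],-1],[[0,0,0],[0,0,0],-1]]'
```

```text
time: 33.98
tool_pos: [467.3, 221.9, 203.6]
tcp_rot: [3.141, -0.001, 0.328]
contact_force: [0.5, -0.2, -0.6]
grip_width: 23.9
finger_force: 29.8
```

```bash
python3 -m pendant '[[[0,0.03,-0.4],[0,0,0],-1],[[0,0,-0.8],[0,0,0],-1],[[0,0,-0.8],[0,0,0],-1],[[0,0,-0.8],[0,0,0],-1],[[0,0,-0.8],[0,0,0],-1],[[0,0,-0.6],[0,0,0],-1],[[0,0,-0.3],[0,0,0],-1],[[0,0,0],[0,0,0],-1],[[0,0,0],[0,0,0],-1],[[0,0,0],[0,0,0],-0.3]]'
python3 -m pendant '[[[0,0,0],[0,0,0],-0.3],[[0,0,0],[0,0,0],-0.3],[[0,0,0],[0,0,0],-0.3],[[0,0,0.5],[0,0,0],-0.3],[[0,0,0.9],[0,0,0],-0.3],[[0,0,0.9],[0,0,0],-0.3],[[-0.5,-0.4,0.9],[0,0,0],-0.3],[[-0.8,-0.8,0.9],[0,0,0],-0.1],[[-0.8,-0.8,0.5],[0,0,0],0],[[-0.6,-0.6,0],[0,0,0],0]]'
python3 -m pendant '[[[0,-0.8,0],[0,0,0],0],[[0,-0.6,0],[0,0,0],0],[[0,0,0],[0,0,0],0],[[0,0,0],[0,0,0],0],[[0,0,0],[0,0,0],0],[[0,0,0],[0,0,0],0],[[0,0,0],[0,0,0],0],[[0,0,0],[0,0,0],0],[[0,0,0],[0,0,0],0],[[0,0,0],[0,0,0],0]]'
python3 - <<'E'
from h import *
c=snap('wrist','w10')
np.set_printoptions(precision=1,suppress=True)
print(bot.get_obs()['tool_pos'])
# predicted pixels of known poses
def pr(x,y,a):
    R=np.array([[np.cos(a),-np.sin(a)],[np.sin(a),np.cos(a)]])
    P=[(*(R@np.array(q[:2])+[x,y]),q[2]) for q in ((0,41,88),(0,-41,88),(-60,45,66),(-60,-45,66),(60,45,66),(60,-45,66))]
    return proj(c,P)*1.5
A=pr(461,20,.262);B=pr(438.3,212.9,.335);print(A,B)
im=cv2.imread('pics/w10.png')
for p in A: cv2.circle(im,tuple(int(v) for v in p),3,(255,0,0),-1)
for p in B: cv2.circle(im,tuple(int(v) for v in p),3,(255,0,255),-1)
cv2.imwrite('pics/w10a.png',im)
E
```

```text
time: 34.82
tool_pos: [468.5, 222.9, 69.8]
tcp_rot: [-3.142, -0.003, 0.327]
contact_force: [0.1, -0.1, -0.7]
grip_width: 26.6
finger_force: 0.0
time: 35.65
tool_pos: [387.3, 145.4, 208.6]
tcp_rot: [3.141, -0.007, 0.328]
contact_force: [1.0, -0.4, 0.4]
grip_width: 44.9
finger_force: 0.0
time: 36.48
tool_pos: [387.5, 104.4, 205.4]
tcp_rot: [-3.141, -0.001, 0.328]
contact_force: [0.2, -0.2, 0.1]
grip_width: 45.5
finger_force: 0.0
[387.5 104.3 205.4]
[[502.9 201.3]
 [658.  213.3]
 [473.9 300.9]
 [624.4 310.3]
 [499.3  81.5]
 [664.4  97.1]] [[123.  126.4]
 [286.5 122.6]
 [148.  237.6]
 [306.  235.9]
 [123.8   8.7]
 [296.9   2.5]]
```

View pics/w10a.png

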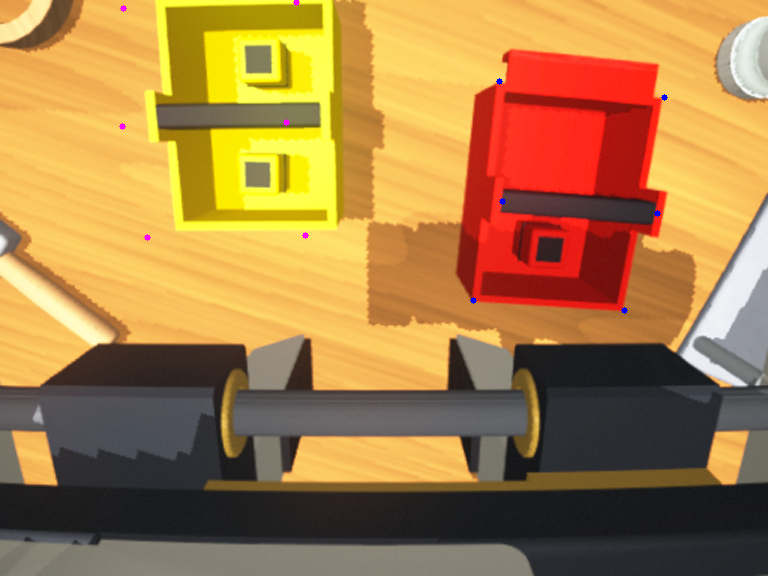

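All four readings check out: both yellow connectors stand in the yellow bin at (258,60) and (258,174), and the red bin matches its prediction. The yellow bin has been knocked aside: its front rim corners are now at (178,229) and (337,227), and its bar runs from (157,113) to (320,112).

```bash
python3 - <<'E'
from h import *
from scipy.optimize import least_squares
np.set_printoptions(precision=2,suppress=True)
c=cam("wrist")
L=np.array([(0,41,88),(0,-41,88),(-60,45,66),(-60,-45,66)],float)
def pr(v):
    x,y,a=v; R=np.array([[np.cos(a),-np.sin(a)],[np.sin(a),np.cos(a)]])
    return proj(c,np.c_[L[:,:2]@R.T+[x,y],L[:,2]])*1.5
for n,T,x0 in(('yel',[(157,112),(320,111),(178,230),(337,228)],(438,200,.33)),('red',[(503,200),(657,212),(474,300),(624,310)],(461,20,.26))):
    s=least_squares(lambda v:(pr(v)-T).ravel(),x0,x_scale=(1,1,.01)); print(n,s.x,np.degrees(s.x[2]),s.fun)
# rail: top camera
t=cam('top')
E
```

```text
yel [448.93 197.97   0.33] 19.090010059507392 [-0.92  2.48  1.89  0.36 -1.   -1.91 -0.14 -1.31]
red [461.43  20.26   0.26] 14.95381493805451 [-0.38  0.19  0.69  0.35 -0.43 -0.09  0.11 -0.49]
```

```bash
python3 -m pendant '[[[0.6,0.07,0.4],[0,0,-0.15],0],[[0.6,0.07,0.4],[0,0,-0.15],0],[[0.6,0.07,0.4],[0,0,-0.15],0],[[0.6,0.07,0.4],[0,0,-0.15],0],[[0.6,0.07,0.4],[0,0,-0.15],0],[[0.6,0.07,0.3],[0,0,-0.15],0],[[0.6,0.07,0.3],[0,0,-0.15],0],[[0.6,0.07,0.3],[0,0,-0.15],0],[[0.6,0.07,0.3],[0,0,-0.15],0],[[0.6,0.07,0],[0,0,-0.15],0]]'
python3 -m pendant '[[[0,0,0],[0,0,0],0],[[0,0,0],[0,0,0],0],[[0,0,0],[0,0,0],0],[[0,0,0],[0,0,0],0],[[0,0,0],[0,0,0],0],[[0,0,0],[0,0,0],0],[[0,0,0],[0,0,0],0],[[0,0,0],[0,0,0],0],[[0,0,0],[0,0,0],0],[[0,0,0],[0,0,0],0]]'
python3 - <<'E'
from h import *
np.set_printoptions(precision=1,suppress=True,linewidth=200)
c=snap('wrist','w11'); im=cv2.imread('pics/raw_w11.png'); print(bot.get_obs()['tool_pos'])
a=np.radians(8.44); o=np.array([698.8,124.6])
hsv=cv2.cvtColor(im,cv2.COLOR_BGR2HSV)
for yy in(-120,-80,-40,0,40,80,120):
    xs=np.arange(-45,30,3); P=[(*(o+[np.cos(a)*x-np.sin(a)*yy,np.sin(a)*x+np.cos(a)*yy]),130) for x in xs]
    p=proj(c,P).round().astype(int); 
    print(yy,p[15],' '.join('%d/%d'%tuple(hsv[v,u,1:]) if 0<=u<512 and 0<=v<384 else '-' for u,v in p))
E
```

```text
time: 37.37
tool_pos: [569.0, 125.3, 303.3]
tcp_rot: [-3.142, -0.004, 0.146]
contact_force: [-0.1, 0.4, -0.3]
grip_width: 45.8
finger_force: 0.0
time: 38.2
tool_pos: [567.5, 125.1, 301.5]
tcp_rot: [-3.141, -0.001, 0.147]
contact_force: [0.0, 0.7, 0.3]
grip_width: 45.9
finger_force: 0.0
[567.5 125.1 301.5]
-120 [413  31] 172/237 171/232 174/235 172/237 175/223 176/228 168/240 171/232 172/234 176/225 175/223 179/145 173/222 131/168 19/96 14/93 14/112 1/254 79/177 135/153 136/152 133/152 131/154 97/42 -
-80 [369  30] 174/238 174/232 171/236 171/234 173/230 171/237 170/231 170/229 170/232 169/232 171/228 169/151 170/227 18/99 16/98 13/99 2/245 0/254 89/137 131/169 131/165 103/57 103/47 98/47 -
-40 [323  29] 169/238 170/237 169/238 172/230 173/229 170/234 168/234 167/237 170/234 168/237 167/150 170/199 165/219 20/102 22/105 20/103 0/254 0/254 124/163 130/169 128/145 90/51 94/49 - -
0 [276  29] 169/241 168/241 167/241 168/238 165/239 166/234 167/233 170/231 167/235 164/240 163/149 165/233 148/215 22/106 18/101 17/103 1/255 2/252 126/174 128/178 119/103 85/51 87/53 - -
40 [230  29] 168/241 166/241 167/236 165/243 165/241 165/236 164/241 163/239 166/234 167/191 160/158 163/238 84/143 17/106 17/104 15/104 1/255 31/212 125/177 126/178 103/82 80/54 77/53 - -
80 [183  29] 170/239 170/239 168/235 164/243 171/240 164/240 165/242 166/232 165/240 169/229 165/165 164/240 23/109 20/102 15/102 7/222 1/255 41/168 125/176 129/176 79/55 78/52 88/49 - -
120 [137  30] 174/221 171/239 169/238 168/242 171/234 170/241 171/237 172/233 169/238 173/232 93/112 99/163 25/101 23/101 28/100 1/254 0/254 96/74 61/50 72/46 58/48 71/47 72/46 95/43 -
```

```bash
python3 - <<'E'
from h import *
np.set_printoptions(precision=1,suppress=True,linewidth=200)
c=cam('wrist'); im=cv2.imread('pics/raw_w11.png').astype(np.float32); g=im[...,2]  # red channel: low on green/aluminium side
a=np.radians(8.44); o=np.array([698.8,124.6]); W=lambda x,y:(o[0]+np.cos(a)*x-np.sin(a)*y,o[1]+np.sin(a)*x+np.cos(a)*y,130)
Q=[]
for yy in range(-130,140,10):
    xs=np.arange(-5,15,.25); p=proj(c,[W(x,yy) for x in xs]).astype(np.float32)
    v=cv2.remap(g,p[:,0][None],p[:,1][None],cv2.INTER_LINEAR)[0]; k=xs[v>175]
    if len(k): Q.append((yy,k.min(),k.max(),(k.min()+k.max())/2))
Q=np.array(Q); print(Q[::3]); f=np.polyfit(Q[:,0],Q[:,3],1); print('fit',f,'yaw',8.44+np.degrees(-f[0]))
ys=np.arange(-170,171,1.); p=proj(c,[W(np.polyval(f,y),y) for y in ys]).astype(np.float32)
v=cv2.remap(g,p[:,0][None],p[:,1][None],cv2.INTER_LINEAR)[0]; k=ys[v>175]; print('ends',k.min(),k.max())
m=(k.min()+k.max())/2; cen=np.array(W(np.polyval(f,m),m))[:2]; A=a-np.arctan(f[0])
R=np.array([[np.cos(A),-np.sin(A)],[np.sin(A),np.cos(A)]]); print('panel',cen,np.degrees(A))
for n,s in(('red',68),('yel',-68)): print(n,'bay',cen+R@[0,s],'bin origin hung',cen+R@[-66.5,s])
E
```

```text
[[-130.    -5.    14.8    4.9]
 [-100.     3.2    8.5    5.9]
 [ -70.     2.5    8.     5.2]
 [ -40.     2.     7.5    4.8]
 [ -10.     1.5    7.     4.2]
 [  20.     0.8    6.2    3.5]
 [  50.     0.5    5.8    3.1]
 [  80.    -0.2    5.2    2.5]
 [ 110.    -0.8    4.8    2. ]]
fit [-0.   3.9] yaw 9.402362719080388
ends -170.0 170.0
panel [702.7 125.2] 9.402272234131157
red bay [691.6 192.3] bin origin hung [626.  181.4]
yel bay [713.8  58.1] bin origin hung [648.2  47.2]
```

```bash
python3 -m pendant '[[[-0.35,-0.35,-0.25],[0,0,0.94],0],[[-0.35,-0.35,-0.25],[0,0,0.94],0],[[-0.35,-0.35,-0.25],[0,0,0.94],0],[[-0.35,-0.35,-0.25],[0,0,0.94],0],[[-0.35,-0.35,-0.25],[0,0,0.94],0],[[-0.35,-0.35,-0.25],[0,0,0.94],0],[[-0.35,-0.35,-0.25],[0,0,0.94],0],[[-0.35,-0.35,-0.25],[0,0,0.94],0],[[-0.35,-0.35,-0.25],[0,0,0.94],0],[[-0.35,-0.35,-0.25],[0,0,0.94],0]]'
python3 -m pendant '[[[-0.04,0,-0.2],[0,0,0.93],0],[[0,0,-0.2],[0,0,0.93],0],[[0,0,-0.2],[0,0,0.93],0],[[0,0,-0.2],[0,0,0.93],0],[[0,0,-0.2],[0,0,0.92],0],[[0,0,-0.7],[0,0,0],0],[[0,0,-0.7],[0,0,0],0],[[0,0,-0.7],[0,0,0],0],[[0,0,-0.6],[0,0,0],0],[[0,0,0],[0,0,0],0]]'
```

```text
time: 39.08
tool_pos: [462.0, 19.6, 226.3]
tcp_rot: [3.141, -0.001, 1.281]
contact_force: [-0.1, -0.4, -0.4]
grip_width: 46.2
finger_force: 0.0
time: 39.92
tool_pos: [459.4, 20.2, 112.8]
tcp_rot: [-3.136, -0.003, 1.832]
contact_force: [-0.7, 0.5, -0.2]
grip_width: 46.0
finger_force: 0.0
```

```bash
cat chk.py >/dev/null; python3 - <<'E'
from h import *
print(bot.get_obs()['tool_pos'],bot.get_obs()['tcp_rot'])
c=snap('wrist','w12'); im=cv2.imread('pics/raw_w12.png')
# expected bar top centre ahead of pads: check black bar pixels along its line
p=proj(c,[(461.4-.259*y,20.3+.966*y,88) for y in range(-40,45,5)])
for q in p[::2]:
    u,v=q.round().astype(int)
    if 0<=u<512 and 0<=v<384: print(u,v,im[v,max(u-14,0):u+15:4].mean(1).astype(int))
E
```

```text
[459.38243223  20.23947777 112.754496  ] [-3.13595853 -0.00326616  1.83187208]
255 304 [92 92 94 93 93 93 94 91]
255 288 [164 163 164 165 164 163 163 163]
255 272 [159  97 124 163 164 165 162 164]
255 255 [60 39 45 44 44 42 51 62]
255 238 [96 44 47 49 48 47 71 99]
255 220 [102  62  72  72  72  74  94 104]
255 202 [109  67  77  77  79  78  86 108]
255 183 [112  70  80  81  80  80  78 112]
255 163 [103  72  83  83  82  81  63 104]
```

```bash
python3 -m pendant '[[[0.05,0,-0.3],[0,0,0],0],[[0,0,-0.4],[0,0,0],0],[[0,0,-0.3],[0,0,0],0],[[0,0,0],[0,0,0],0],[[0,0,0],[0,0,0],-0.5],[[0,0,0],[0,0,0],-1],[[0,0,0],[0,0,0],-1],[[0,0,0],[0,0,0],-1],[[0,0,0],[0,0,0],-1],[[0,0,0],[0,0,0],-1]]'
python3 -m pendant '[[[0,0,0.1],[0,0,0],-1],[[0,0,0.2],[0,0,0],-1],[[0,0,0.4],[0,0,0],-1],[[0,0,0.5],[0,0,0],-1],[[0,0,0.6],[0,0,0],-1],[[0,0,0.6],[0,0,0],-1],[[0,0,0.6],[0,0,0],-1],[[0,0,0.6],[0,0,0],-1],[[0,0,0.3],[0,0,0],-1],[[0,0,0],[0,0,0],-1]]'
```

```text
time: 40.8
tool_pos: [462.4, 20.0, 85.7]
tcp_rot: [-3.141, -0.001, 1.832]
contact_force: [-2.0, -0.8, 3.7]
grip_width: 12.1
finger_force: 30.0
time: 41.63
tool_pos: [463.9, 20.0, 204.5]
tcp_rot: [3.138, 0.0, 1.832]
contact_force: [-0.1, -0.3, -2.5]
grip_width: 11.4
finger_force: 30.0
```

```bash
python3 -m pendant '[[[0.2,0.2,0],[0,0,0],-1],[[0.4,0.4,0],[0,0,-0.1],-1],[[0.6,0.6,0],[0,0,-0.1],-1],[[0.7,0.7,0],[0,0,-0.1],-1],[[0.7,0.7,0],[0,0,-0.1],-1],[[0.7,0.7,0],[0,0,-0.1],-1],[[0.7,0.7,0],[0,0,-0.1],-1],[[0.7,0.7,0],[0,0,-0.1],-1],[[0.4,0.4,0],[0,0,-0.1],-1],[[0.2,0.2,0],[0,0,0],-1]]'
python3 -m pendant '[[[0.1,0.1,0],[0,0,0],-1],[[0,0,0],[0,0,0],-1],[[0,0,0],[0,0,0],-1],[[0,0,0],[0,0,0],-1],[[0,0,0],[0,0,0],-1],[[0,0,0],[0,0,0],-1],[[0,0,0],[0,0,0],-1],[[0,0,0],[0,0,0],-1],[[0,0,0],[0,0,0],-1],[[0,0,0],[0,0,0],-1]]'
python3 - <<'E'
from h import *
np.set_printoptions(precision=1,suppress=True)
o=bot.get_obs();print(o['tool_pos'],o['tcp_rot'])
c=snap('wrist','w13'); im=cv2.imread('pics/raw_w13.png'); hsv=cv2.cvtColor(im,cv2.COLOR_BGR2HSV)
x,y=o['tool_pos'][:2]; A=o['tcp_rot'][2]-np.pi/2; dz=o['tool_pos'][2]-85.7
R=np.array([[np.cos(A),-np.sin(A)],[np.sin(A),np.cos(A)]]); f=lambda P:[(*(R@np.array(q[:2])+[x,y]),q[2]+dz) for q in P]
# profile along bin x at several y: rim front (-60) / back (60), lip edge (77)
for yy in(20,35,60):
    z=66 if yy<45 else 66
    p=proj(c,f([(xx,yy,z) for xx in range(-80,100,4)])).round().astype(int)
    print(yy,' '.join('%d:%d/%d/%d'%(xx,*hsv[v,u]) for xx,(u,v) in zip(range(-80,100,4),p) if 0<=u<512 and 0<=v<384))
E
```

```text
time: 42.47
tool_pos: [622.6, 181.6, 199.5]
tcp_rot: [-3.139, -0.002, 1.737]
contact_force: [-0.7, 0.3, -3.2]
grip_width: 11.5
finger_force: 30.0
time: 43.3
tool_pos: [624.8, 182.0, 202.6]
tcp_rot: [-3.142, -0.001, 1.736]
contact_force: [1.2, 0.6, -3.1]
grip_width: 12.1
finger_force: 30.0
[624.8 182.  202.6] [-3.1 -0.   1.7]
20 -80:15/183/188 -76:15/184/169 -72:15/183/198 -68:15/183/197 -64:15/186/185 -60:15/184/193 -56:2/241/237 -52:4/238/73 -48:4/248/72 -44:3/241/73 -40:3/245/79 -36:1/240/238 -32:1/242/115 -28:1/237/116 -24:0/233/117 -20:0/235/116 -16:1/241/110 -12:1/240/236 -8:1/244/238 -4:178/91/42 0:174/83/43 4:178/83/46 8:1/234/192 12:1/240/238 16:1/239/239 20:1/242/239 24:1/242/239 28:1/245/239 32:1/242/239 36:1/241/239 40:1/245/236 44:0/233/71 48:178/244/71 52:0/230/71 56:1/238/77 60:1/242/238 64:1/243/238 68:1/249/238 72:1/243/238 76:1/243/239 80:1/242/229 84:1/220/216 88:34/7/241 92:39/7/242 96:40/6/243
35 -80:29/255/238 -76:30/255/240 -72:29/255/233 -68:23/210/157 -64:16/191/119 -60:15/187/124 -56:3/245/237 -52:6/232/77 -48:6/242/76 -44:4/235/76 -40:4/236/82 -36:1/239/239 
[... 346 characters left out ...]
/238 76:1/237/240 80:0/234/134 84:1/167/147 88:17/27/86 92:40/6/242 96:40/6/242
60 -80:30/255/235 -76:25/114/49 -72:24/115/53 -68:24/255/153 -64:30/255/240 -60:30/255/240 -56:30/219/242 -52:23/244/97 -48:15/189/120 -44:16/184/204 -40:15/185/203 -36:15/183/195 -32:15/186/191 -28:15/184/186 -24:14/184/186 -20:15/183/187 -16:15/183/195 -12:15/183/204 -8:15/182/193 -4:15/186/185 0:14/185/183 4:15/189/174 8:15/185/193 12:15/184/194 16:15/185/192 20:14/181/202 24:15/182/200 28:15/184/182 32:14/181/113 36:15/182/202 40:4/24/74 44:17/25/71 48:10/21/73 52:75/2/242 56:57/72/32 60:63/68/34 64:72/88/29 68:72/85/30 72:72/114/58 76:15/182/193 80:15/181/192 84:15/185/170 88:17/23/76 92:17/29/79 96:42/5/241
```

```bash
python3 - <<'E'
from h import *
np.set_printoptions(precision=1,suppress=True)
c=cam('wrist'); g=cv2.imread('pics/raw_w13.png').astype(np.float32)
o=bot.get_obs(); x,y=o['tool_pos'][:2]; A=o['tcp_rot'][2]-np.pi/2
R=np.array([[np.cos(A),-np.sin(A)],[np.sin(A),np.cos(A)]])
xs=np.arange(50,85,.25)
for yy in (52,56,60,64,68):
    p=proj(c,[(*(R@[xx,yy]+[x,y]),130) for xx in xs]).astype(np.float32)
    v=cv2.remap(g,p[:,0][None],p[:,1][None],cv2.INTER_LINEAR)[0].min(1); k=xs[v>175]; print(yy,k.min() if len(k) else '',k.max() if len(k) else '')
# lip outer edge & back-wall-inner edge heights: red transitions along bin x at yy=10,30 for z= 66
h=cv2.cvtColor(g.astype(np.uint8),cv2.COLOR_BGR2HSV)
for z in(66,):
  for yy in(10,20,30,36):
    xs2=np.arange(-75,95,.5); p=proj(c,[(*(R@[xx,yy]+[x,y]),z+o['tool_pos'][2]-85.7) for xx in xs2]).round().astype(int)
    ok=[xx for xx,(u,v) in zip(xs2,p) if 0<=v<384 and 0<=u<512 and (h[v,u,0]<7 or h[v,u,0]>172) and h[v,u,1]>150]
    print(z,yy,min(ok),max(ok))
E
```

```text
52 65.0 70.0
56 65.25 70.0
60 65.25 70.0
64 65.25 70.0
68 65.0 69.75
66 10 -58.5 84.0
66 20 -58.5 84.0
66 30 -59.0 84.0
66 36 -58.5 80.5
```

```bash
python3 -m pendant '[[[0,0,-0.2],[0,0,0],-1],[[0,0,-0.3],[0,0,0],-1],[[0,0,-0.3],[0,0,0],-1],[[0,0,-0.2],[0,0,0],-1],[[0,0,-0.2],[0,0,0],-1],[[0,0,-0.2],[0,0,0],-1],[[0,0,-0.1],[0,0,0],-1],[[0,0,-0.05],[0,0,0],-1],[[0,0,0],[0,0,0],-1],[[0,0,0],[0,0,0],-1]]'
```

```text
time: 44.18
tool_pos: [625.0, 182.1, 156.3]
tcp_rot: [3.141, -0.001, 1.736]
contact_force: [0.2, 0.5, -2.2]
grip_width: 12.1
finger_force: 30.0
```

```bash
python3 -m pendant '[[[0,0,-0.05],[0,0,0],-1],[[0,0,-0.05],[0,0,0],-1],[[0,0,-0.03],[0,0,0],-1],[[0,0,0],[0,0,0],-1],[[0,0,0],[0,0,0],-1],[[0,0,0],[0,0,0],-1],[[0,0,0],[0,0,0],-1],[[0,0,0],[0,0,0],-1],[[0,0,0],[0,0,0],-1],[[0,0,0],[0,0,0],-1]]'
```

```text
time: 45.02
tool_pos: [624.9, 182.1, 152.5]
tcp_rot: [3.141, -0.001, 1.736]
contact_force: [-3.6, -1.5, 5.9]
grip_width: 11.7
finger_force: 30.0
```

```bash
python3 -m pendant '[[[0,0,0],[0,0,0],-0.65],[[0,0,0],[0,0,0],-0.6],[[0,0,0],[0,0,0],-0.5],[[0,0,0],[0,0,0],-0.4],[[0,0,0],[0,0,0],-0.2],[[0,0,0],[0,0,0],-0.1],[[0,0,0],[0,0,0],-0.1],[[0,0,0.2],[0,0,0],-0.1],[[0,0,0.4],[0,0,0],-0.1],[[0,0,0.6],[0,0,0],-0.1]]'
python3 -m pendant '[[[0,0,0.8],[0,0,0],-0.1],[[0,0,0.6],[0,0,0],-0.1],[[0,0,0.2],[0,0,0],-0.1],[[0,0,0],[0,0,0],0],[[0,0,0],[0,0,0],0],[[0,0,0],[0,0,0],0],[[0,0,0],[0,0,0],0],[[0,0,0],[0,0,0],0],[[0,0,0],[0,0,0],0],[[0,0,0],[0,0,0],0]]'
python3 - <<'E'
from h import *
np.set_printoptions(precision=1,suppress=True)
o=bot.get_obs();print(o['tool_pos'])
snap('wrist','w14'); c=cam('wrist'); g=cv2.imread('pics/raw_w14.png'); h=cv2.cvtColor(g,cv2.COLOR_BGR2HSV)
x,y=624.9,182.1; A=1.736-np.pi/2; R=np.array([[np.cos(A),-np.sin(A)],[np.sin(A),np.cos(A)]])
xs=np.arange(-90,100,.5)
for zz,yy in((134,10),(134,20),(134,30),(134,-30)):
    p=proj(c,[(*(R@[xx,yy]+[x,y]),zz) for xx in xs]).round().astype(int)
    ok=[xx for xx,(u,v) in zip(xs,p) if 0<=v<384 and 0<=u<512 and (h[v,u,0]<7 or h[v,u,0]>172) and h[v,u,1]>150]; print(yy,min(ok,default=0),max(ok,default=0))
p=proj(c,[(*(R@[xx,25]+[x,y]),156) for xx in xs]).round().astype(int)
ok=[xx for xx,(u,v) in zip(xs,p) if 0<=v<384 and 0<=u<512 and h[v,u,2]<60 and h[v,u,1]<130 and abs(xx)<25]; print('bar',min(ok),max(ok))
ys=np.arange(-70,71.,1); p=proj(c,[(*(R@[-45,yy]+[x,y]),134) for yy in ys]).round().astype(int)
print('y span',[yy for yy,(u,v) in zip(ys,p) if 0<=v<384 and 0<=u<512 and (h[v,u,0]<7 or h[v,u,0]>172) and h[v,u,1]>150][-1])
E
```

```text
time: 45.85
tool_pos: [624.1, 181.9, 187.4]
tcp_rot: [-3.139, -0.001, 1.736]
contact_force: [0.2, 1.0, -0.5]
grip_width: 41.2
finger_force: 0.0
time: 46.68
tool_pos: [624.7, 182.1, 235.6]
tcp_rot: [-3.141, -0.001, 1.736]
contact_force: [-0.2, -1.1, -0.4]
grip_width: 46.0
finger_force: 0.0
[624.7 182.1 235.6]
10 -58.0 99.5
20 -58.0 99.5
30 -58.0 74.5
-30 -35.0 70.5
bar -9.5 -0.5
y span 51.0
```

```bash
python3 -m pendant '[[[-0.8,0.07,0],[0,0,0.2],0],[[-0.8,0.07,0],[0,0,0.2],0],[[-0.8,0.07,0],[0,0,0.2],0],[[-0.8,0.07,0],[0,0,0.2],0],[[-0.8,0.07,-0.2],[0,0,0.2],0],[[-0.8,0.07,-0.2],[0,0,0.2],0],[[-0.7,0.07,-0.4],[0,0,0.2],0],[[-0.36,0.04,-0.6],[0,0,0],0],[[0,0,-0.6],[0,0,0],0],[[0,0,-0.3],[0,0,0],0]]'
python3 -m pendant '[[[0,0,0],[0,0,0],0],[[0,0,0],[0,0,0],0],[[0,0,0],[0,0,0],0],[[0,0,0],[0,0,0],0],[[0,0,0],[0,0,0],0],[[0,0,0],[0,0,0],0],[[0,0,0],[0,0,0],0],[[0,0,0],[0,0,0],0],[[0,0,0],[0,0,0],0],[[0,0,0],[0,0,0],0]]'
cat > yb.py <<'E'
from h import *
from scipy.spatial import cKDTree
np.set_printoptions(precision=1,suppress=True)
o=bot.get_obs();print(o['tool_pos'],o['tcp_rot'])
snap('wrist','w15'); c=cam('wrist'); g=cv2.imread('pics/raw_w15.png'); h=cv2.cvtColor(g,cv2.COLOR_BGR2HSV)
x,y=o['tool_pos'][:2]; A=o['tcp_rot'][2]-np.pi/2; R=np.array([[np.cos(A),-np.sin(A)],[np.sin(A),np.cos(A)]])
def run(P,v,t):
    p=proj(c,[(*(R@q[:2]+[x,y]),q[2]) for q in np.array(P,float)]).round().astype(int)
    ok=[a for a,(i,j) in zip(v,p) if 0<=j<384 and 0<=i<512 and t(h[j,i].astype(int))]; return (min(ok),max(ok)) if ok else None
Y=lambda q:20<q[0]<36 and q[1]>130; K=lambda q:q[2]<75 and q[1]<120
v=np.arange(-80,100,.5)
for yy in(10,20,30,36): print('rim x',yy,run([(a,yy,66) for a in v],v,Y),'bar x',run([(a,yy,88) for a in v if abs(a)<20],[a for a in v if abs(a)<20],K))
for xx in(-40,30): print('y far side',xx,run([(xx,a,66) for a in v],v,Y))
E
python3 yb.py
```

```text
time: 47.57
tool_pos: [447.7, 197.9, 165.8]
tcp_rot: [-3.14, -0.001, 1.905]
contact_force: [0.3, 0.0, -0.3]
grip_width: 45.5
finger_force: 0.0
time: 48.4
tool_pos: [449.0, 198.0, 167.1]
tcp_rot: [-3.141, -0.001, 1.904]
contact_force: [0.2, 0.0, -0.3]
grip_width: 46.0
finger_force: 0.0
[449.  198.  167.1] [-3.1 -0.   1.9]
rim x 10 (np.float64(-61.5), np.float64(76.5)) bar x None
rim x 20 (np.float64(-61.5), np.float64(76.5)) bar x None
rim x 30 (np.float64(-61.0), np.float64(76.5)) bar x None
rim x 36 (np.float64(-61.0), np.float64(77.0)) bar x None
y far side -40 (np.float64(-42.5), np.float64(51.0))
y far side 30 (np.float64(-44.0), np.float64(51.0))
```

```bash
python3 -m pendant '[[[-0.02,0.05,-0.5],[0,0,0],0],[[0,0,-0.8],[0,0,0],0],[[0,0,-0.8],[0,0,0],0],[[0,0,-0.5],[0,0,0],0],[[0,0,-0.1],[0,0,0],0],[[0,0,0],[0,0,0],-0.5],[[0,0,0],[0,0,0],-1],[[0,0,0],[0,0,0],-1],[[0,0,0],[0,0,0],-1],[[0,0,0],[0,0,0],-1]]'
python3 -m pendant '[[[0,0,0],[0,0,0],-1],[[0,0,0.2],[0,0,0],-1],[[0,0,0.4],[0,0,0],-1],[[0,0,0.6],[0,0,0],-1],[[0,0,0.6],[0,0,0],-1],[[0,0,0.6],[0,0,0],-1],[[0,0,0.6],[0,0,0],-1],[[0,0,0.6],[0,0,0],-1],[[0,0,0.4],[0,0,0],-1],[[0,0,0],[0,0,0],-1]]'
```

```text
time: 49.28
tool_pos: [448.9, 199.6, 87.0]
tcp_rot: [3.14, -0.001, 1.904]
contact_force: [-1.0, 0.0, 0.3]
grip_width: 17.1
finger_force: 0.0
time: 50.12
tool_pos: [449.5, 199.8, 208.7]
tcp_rot: [3.137, -0.001, 1.904]
contact_force: [-0.0, 0.3, -3.1]
grip_width: 11.7
finger_force: 30.0
```

```bash
python3 -m pendant '[[[0,-0.3,0],[0,0,-0.14],-1],[[0,-0.6,0],[0,0,-0.14],-1],[[0,-0.8,0],[0,0,-0.14],-1],[[0,-0.9,0],[0,0,-0.14],-1],[[0,-0.9,0],[0,0,-0.14],-1],[[0,-0.8,0],[0,0,-0.14],-1],[[0,-0.5,0],[0,0,-0.14],-1],[[0,-0.29,0],[0,0,-0.14],-1],[[0,0,0],[0,0,-0.14],-1],[[0,0,0],[0,0,-0.14],-1]]'
python3 -m pendant '[[[0.3,0,0],[0,0,0],-1],[[0.6,0,0],[0,0,0],-1],[[0.8,0,0],[0,0,0],-1],[[0.9,0,0],[0,0,0],-1],[[0.9,0,0],[0,0,0],-1],[[0.9,0,0],[0,0,0],-1],[[0.8,0,0],[0,0,0],-1],[[0.7,0,0],[0,0,0],-1],[[0.4,0,0],[0,0,0],-1],[[0.2,0,0],[0,0,0],-1]]'
python3 -m pendant '[[[0.1,0,0],[0,0,0],-1],[[0,0,0],[0,0,0],-1],[[0,0,0],[0,0,0],-1],[[0,0,0],[0,0,0],-1],[[0,0,0],[0,0,0],-1],[[0,0,0],[0,0,0],-1],[[0,0,0],[0,0,0],-1],[[0,0,0],[0,0,0],-1],[[0,0,0],[0,0,0],-1],[[0,0,0],[0,0,0],-1]]'
python3 - <<'E'
from h import *
np.set_printoptions(precision=1,suppress=True)
o=bot.get_obs();print(o['tool_pos'],o['tcp_rot'])
snap('wrist','w16'); c=cam('wrist'); im=cv2.imread('pics/raw_w16.png'); g=im.astype(np.float32); h=cv2.cvtColor(im,cv2.COLOR_BGR2HSV)
x,y=o['tool_pos'][:2]; A=o['tcp_rot'][2]-np.pi/2; R=np.array([[np.cos(A),-np.sin(A)],[np.sin(A),np.cos(A)]])
xs=np.arange(50,85,.25)
for yy in (52,56,60,64,68):
    p=proj(c,[(*(R@[xx,yy]+[x,y]),130) for xx in xs]).astype(np.float32)
    v=cv2.remap(g,p[:,0][None],p[:,1][None],cv2.INTER_LINEAR)[0].min(1); k=xs[v>175]; print(yy,k.min() if len(k) else '',k.max() if len(k) else '')
xs=np.arange(-75,95,.5)
for yy in(10,20,30,36):
    p=proj(c,[(*(R@[xx,yy]+[x,y]),66+o['tool_pos'][2]-86) for xx in xs]).round().astype(int)
    ok=[xx for xx,(u,v) in zip(xs,p) if 0<=v<384 and 0<=u<512 and 20<h[v,u,0]<36 and h[v,u,1]>150]; print(yy,min(ok),max(ok))
E
```

```text
time: 50.95
tool_pos: [448.0, 46.7, 205.5]
tcp_rot: [-3.14, -0.002, 1.733]
contact_force: [-0.1, 0.0, -3.6]
grip_width: 12.0
finger_force: 30.0
time: 51.78
tool_pos: [645.2, 48.1, 204.8]
tcp_rot: [-3.141, -0.001, 1.738]
contact_force: [0.0, 0.1, -4.0]
grip_width: 11.4
finger_force: 30.0
time: 52.62
tool_pos: [646.4, 46.7, 206.1]
tcp_rot: [-3.141, -0.001, 1.736]
contact_force: [0.8, -0.1, -4.5]
grip_width: 11.8
finger_force: 30.0
[646.4  46.7 206.1] [-3.1 -0.   1.7]
52 66.0 71.0
56 66.0 70.75
60 66.0 71.0
64 66.0 71.0
68 66.0 70.75
10 -58.5 83.0
20 -59.0 83.5
30 -59.0 83.5
36 -59.0 83.5
```

```bash
python3 -m pendant '[[[0.03,0,-0.2],[0,0,0],-1],[[0,0,-0.3],[0,0,0],-1],[[0,0,-0.3],[0,0,0],-1],[[0,0,-0.25],[0,0,0],-1],[[0,0,-0.25],[0,0,0],-1],[[0,0,-0.2],[0,0,0],-1],[[0,0,-0.1],[0,0,0],-1],[[0,0,-0.05],[0,0,0],-1],[[0,0,0],[0,0,0],-1],[[0,0,0],[0,0,0],-1]]'
python3 -m pendant '[[[0,0,-0.05],[0,0,0],-1],[[0,0,-0.05],[0,0,0],-1],[[0,0,-0.03],[0,0,0],-1],[[0,0,0],[0,0,0],-1],[[0,0,0],[0,0,0],-1],[[0,0,0],[0,0,0],-1],[[0,0,0],[0,0,0],-1],[[0,0,0],[0,0,0],-1],[[0,0,0],[0,0,0],-1],[[0,0,0],[0,0,0],-1]]'
```

```text
time: 53.5
tool_pos: [647.5, 46.8, 156.9]
tcp_rot: [3.141, -0.001, 1.736]
contact_force: [0.1, -0.2, -3.1]
grip_width: 11.8
finger_force: 30.0
time: 54.33
tool_pos: [647.4, 46.7, 153.3]
tcp_rot: [3.141, -0.001, 1.736]
contact_force: [-4.6, -0.6, 6.6]
grip_width: 11.5
finger_force: 30.0
```

Contact force shows the bin is seated at the expected height. Next I release and back off.

```bash
python3 -m pendant '[[[0,0,0],[0,0,0],-0.65],[[0,0,0],[0,0,0],-0.6],[[0,0,0],[0,0,0],-0.5],[[0,0,0],[0,0,0],-0.4],[[0,0,0],[0,0,0],-0.2],[[0,0,0],[0,0,0],-0.1],[[0,0,0],[0,0,0],-0.1],[[0,0,0.2],[0,0,0],-0.1],[[0,0,0.4],[0,0,0],-0.1],[[0,0,0.6],[0,0,0],-0.1]]'
python3 -m pendant '[[[0,0,0.8],[0,0,0],-0.1],[[0,0,0.8],[0,0,0],-0.1],[[0,0,0.8],[0,0,0],0],[[-0.8,0,0.5],[0,0,0],0],[[-0.9,0,0],[0,0,0],0],[[-0.9,0,0],[0,0,0],0],[[-0.9,0,0],[0,0,0],0],[[-0.9,0,0],[0,0,0],0],[[-0.9,0,0],[0,0,0],0],[[-0.4,0,0],[0,0,0],0]]'
python3 -m pendant '[[[0,-0.8,0],[0,0,0],0],[[0,-0.9,0],[0,0,0],0],[[0,-0.9,0],[0,0,0],0],[[0,-0.9,0],[0,0,0],0],[[0,-0.9,0],[0,0,0],0],[[0,-0.4,0],[0,0,0],0],[[0,0,0],[0,0,0],0],[[0,0,0],[0,0,0],0],[[0,0,0],[0,0,0],0],[[0,0,0],[0,0,0],0]]'
python3 - <<'E'
from h import *
np.set_printoptions(precision=1,suppress=True)
c=cam('top'); im=bot.capture('top'); h=cv2.cvtColor(im,cv2.COLOR_BGR2HSV)
sc=cam('scene'); cv2.imwrite('pics/raw_scene_end.png',bot.capture('scene'))
A=np.radians(9.45); R=np.array([[np.cos(A),-np.sin(A)],[np.sin(A),np.cos(A)]])
for n,o,lo,hi in(('red',(625.5,181.5),0,7),('yel',(648,47.2),20,36)):
    t=lambda q:(lo<=q[0]<=hi or (n=='red' and q[0]>172)) and q[1]>120
    xs=np.arange(-90,95,1.)
    for z,yy in((134,0),(134,25),(134,-25)):
        p=proj(c,[(*(R@[a,yy]+o),z) for a in xs]).round().astype(int); k=[a for a,(u,v) in zip(xs,p) if t(h[v,u].astype(int))]; print(n,'x',yy,min(k),max(k),len(k))
    for xx in(-45,45):
        p=proj(c,[(*(R@[xx,a]+o),134) for a in xs]).round().astype(int); k=[a for a,(u,v) in zip(xs,p) if t(h[v,u].astype(int))]; print(n,'y',xx,min(k),max(k),len(k))
E
```

```text
time: 55.17
tool_pos: [646.6, 46.8, 188.0]
tcp_rot: [-3.139, -0.002, 1.736]
contact_force: [0.1, 0.4, 0.8]
grip_width: 41.1
finger_force: 0.0
time: 56.0
tool_pos: [473.6, 47.0, 276.5]
tcp_rot: [-3.141, -0.001, 1.736]
contact_force: [0.4, 0.4, -0.2]
grip_width: 46.3
finger_force: 0.0
time: 56.83
tool_pos: [476.3, -96.0, 275.8]
tcp_rot: [-3.142, -0.001, 1.737]
contact_force: [-0.3, 0.3, 0.5]
grip_width: 45.7
finger_force: 0.0
red x 0 -73.0 94.0 131
red x 25 -73.0 94.0 139
red x -25 -73.0 73.0 139
red y -45 -45.0 43.0 77
red y 45 -46.0 47.0 91
yel x 0 -75.0 94.0 125
yel x 25 -75.0 94.0 148
yel x -25 -75.0 94.0 143
yel y -45 -50.0 43.0 82
yel y 45 -49.0 41.0 87
```

```bash
python3 -c "
from plant import bot
print(bot.close_job())"
```

```text
the job is handed in; nothing more can be done
None
```

I handed the job in at about 57 s with both bins on the rail in front of their own tags (one red connector in the red bin, two in the yellow). `close_job` gave no verdict, so this rests on my own force and camera readings; the blue and white connectors were not re-checked at the end.

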